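# Scoop the papas criollas into the griddle pan and set it to full heat

## Task

Use the scoop lying in the spoon rest to move all the potatoes from the loaf tin into the square griddle pan, tipping them in from low over it; don't take potatoes out of the tin with the fingers (one that has fallen on the counter may be picked up by hand). Once they are all in the pan, turn the cooker's knob clockwise all the way to its stop. Finish with the scoop lying flat back in the spoon rest and the other things on the counter left where they stand.

Things in the scene. Friction and masses are not known exactly. Their poses are not given: they have to be found in the camera images.
- potato0: papa criolla, a small yellow-brown oblong potato, 32 x 26 mm, 22 g, origin at its centre, x along its length; may be absent from the start
- potato1: papa criolla, a small yellow-brown oblong potato, 32 x 28 mm, 22 g, origin at its centre, x along its length; may be absent from the start
- potato2: papa criolla, a small yellow-brown oblong potato, 32 x 27 mm, 22 g, origin at its centre, x along its length; may be absent from the start
- potato3: papa criolla, a small yellow-brown oblong potato, 32 x 26 mm, 22 g, origin at its centre, x along its length; may be absent from the start
- potato4: papa criolla, a small yellow-brown oblong potato, 32 x 28 mm, 22 g, origin at its centre, x along its length; may be absent from the start
- potato5: papa criolla, a small yellow-brown oblong potato, 32 x 27 mm, 22 g, origin at its centre, x along its length; may be absent from the start
- potato6: papa criolla, a small yellow-brown oblong potato, 32 x 26 mm, 22 g, origin at its centre, x along its length; may be absent from the start
- potato7: papa criolla, a small yellow-brown oblong potato, 32 x 28 mm, 22 g, origin at its centre, x along its length; may be absent from the start
- potato8: papa criolla, a small yellow-brown oblong potato, 32 x 27 mm, 22 g, origin at its centre, x along its length; may be absent from the start
- potato9: papa criolla, a small yellow-brown oblong potato, 32 x 26 mm, 22 g, origin at its centre, x along its length; may be absent from the start
- scoop: flat-bottomed steel scoop, 180 g, lies flat by itself. Bowl 57 mm long, 74 wide (y), open in front; floor 1.5 mm thick, sides 34 mm high at the back, falling to none on the last 22 mm; back wall 40 high at x = -28 mm; lip at x = 27. Origin: middle of its underside; x from handle to lip, z up. A bent neck behind it carries the handle: see scoop_grip. Starts in the spoon rest
- scoop_grip (a point): middle of the scoop's handle, at x = -91 mm, z = 86 mm in the scoop's frame. The handle is 18 mm wide (y), 20 mm deep, 100 mm long, from x = -47 to -145 mm, rising 10 degrees to the rear
- tin: aluminium loaf tin, fixed, outside 253 mm (its x) x 92 mm (its y) x 49 mm high, walls and floor 4 mm thick, inside 245 x 84 mm. Origin: centre of its underside. Potatoes start in one layer in its +x part; 73 mm at its -x end are bare. Its x points roughly to world +y. Potatoes slide on metal (friction about 0.35); a row jammed at the end mounts the lip under slow pushes of 15 to 20 N
- rest: white ceramic spoon rest, a shallow tray, fixed, outside 120 mm (its x) x 124 mm (its y) x 12 mm high, rim 6 mm thick, floor 6 mm above the counter, inside 108 x 112 mm; origin: centre of its underside. The scoop's bowl lies in it with the handle out over its -x side. It stands beside the tin, on the robot's side of it or beyond it
- rest_in (a point): centre of the spoon rest's floor
- pan: square cast-iron griddle pan on a black portable electric cooker (380 x 300 mm, top 62 mm above the counter, fixed; the control strip with the knob faces the robot), fixed, outside 240 x 240 mm, 44 mm high, walls and floor 6 mm thick; origin at the centre of its underside, on the cooker's top; inner floor 6 mm above it, rim 38 mm above the inner floor; its handle points along its +y
- knob (a joint): angle of the cooker's knob, 0 = off, grows clockwise seen from above, end stop (full heat) at 4.2 rad; starts at a low setting between 0.3 and 1.3. It stays where it is left (friction about 0.04 N m)
- knob_grip (a point): on the knob's vertical axis at the height to grip, 37 mm above the cooker's top. The knob is a 44 mm disc, its top 14 mm above the cooker's top, with an upright bar 14 mm thick, 42 mm long across it, its top 44 mm above the cooker's top. x points along the bar and turns with it (at joint 0 along the cooker's depth), z is up
- jar: glass jar, screw-top steel lid, 86 mm across, 117 mm tall, bystander, origin under it at its middle
- whisk: steel balloon whisk lying on the counter, 300 mm long, 56 mm thick at the wires, bystander, origin under it at its middle
- mill: wooden pepper mill, 52 mm across, 150 mm tall, bystander, origin under it at its middle
- mug: white ceramic mug, 80 mm across, 92 mm tall, bystander, origin under it at its middle
- oil: green glass oil bottle, 68 mm across, 235 mm tall, bystander, origin under it at its middle
Things that resemble listed ones, but are neither listed nor needed, are in the scene too. What is shaped like the scoop but turquoise is not meant.

How it is judged (in metres and radians):
On the way:
1. all potatoes lie in the griddle pan, the knob not yet turned up (x of potato0 in the frame of pan between -0.115 and 0.115 m and y of potato0 in the frame of pan between -0.115 and 0.115 m and z of potato0 in the frame of pan between 0.012 and 0.075 m and linear speed of each of potato0, potato1, potato2, potato3, potato4, potato5, potato6, potato7, potato8, potato9 below 0.03 m/s and x of potato1 in the frame of pan between -0.115 and 0.115 m and y of potato1 in the frame of pan between -0.115 and 0.115 m and z of potato1 in the frame of pan between 0.012 and 0.075 m and x of potato2 in the frame of pan between -0.115 and 0.115 m and y of potato2 in the frame of pan between -0.115 and 0.115 m and z of potato2 in the frame of pan between 0.012 and 0.075 m and x of potato3 in the frame of pan between -0.115 and 0.115 m and y of potato3 in the frame of pan between -0.115 and 0.115 m and z of potato3 in the frame of pan between 0.012 and 0.075 m and x of potato4 in the frame of pan between -0.115 and 0.115 m and y of potato4 in the frame of pan between -0.115 and 0.115 m and z of potato4 in the frame of pan between 0.012 and 0.075 m and x of potato5 in the frame of pan between -0.115 and 0.115 m and y of potato5 in the frame of pan between -0.115 and 0.115 m and z of potato5 in the frame of pan between 0.012 and 0.075 m and x of potato6 in the frame of pan between -0.115 and 0.115 m and y of potato6 in the frame of pan between -0.115 and 0.115 m and z of potato6 in the frame of pan between 0.012 and 0.075 m and x of potato7 in the frame of pan between -0.115 and 0.115 m and y of potato7 in the frame of pan between -0.115 and 0.115 m and z of potato7 in the frame of pan between 0.012 and 0.075 m and x of potato8 in the frame of pan between -0.115 and 0.115 m and y of potato8 in the frame of pan between -0.115 and 0.115 m and z of potato8 in the frame of pan between 0.012 and 0.075 m and x of potato9 in the frame of pan between -0.115 and 0.115 m and y of potato9 in the frame of pan between -0.115 and 0.115 m and z of potato9 in the frame of pan between 0.012 and 0.075 m and value of joint knob below 1.8 rad), for 0.2 s.
At the end, for the whole second after the job is handed in: All potatoes at rest inside the pan, in there before the knob passed 1.8 rad; knob within 0.1 rad of its clockwise stop (4.2 rad); scoop released, flat (tilt under 0.12 rad) on the rest's floor (within 6 mm), its bowl's middle within 28 mm of the rest's centre (x of potato0 in the frame of pan between -0.115 and 0.115 m and y of potato0 in the frame of pan between -0.115 and 0.115 m and z of potato0 in the frame of pan between 0.012 and 0.075 m and linear speed of each of potato0, potato1, potato2, potato3, potato4, potato5, potato6, potato7, potato8, potato9 below 0.03 m/s and x of potato1 in the frame of pan between -0.115 and 0.115 m and y of potato1 in the frame of pan between -0.115 and 0.115 m and z of potato1 in the frame of pan between 0.012 and 0.075 m and x of potato2 in the frame of pan between -0.115 and 0.115 m and y of potato2 in the frame of pan between -0.115 and 0.115 m and z of potato2 in the frame of pan between 0.012 and 0.075 m and x of potato3 in the frame of pan between -0.115 and 0.115 m and y of potato3 in the frame of pan between -0.115 and 0.115 m and z of potato3 in the frame of pan between 0.012 and 0.075 m and x of potato4 in the frame of pan between -0.115 and 0.115 m and y of potato4 in the frame of pan between -0.115 and 0.115 m and z of potato4 in the frame of pan between 0.012 and 0.075 m and x of potato5 in the frame of pan between -0.115 and 0.115 m and y of potato5 in the frame of pan between -0.115 and 0.115 m and z of potato5 in the frame of pan between 0.012 and 0.075 m and x of potato6 in the frame of pan between -0.115 and 0.115 m and y of potato6 in the frame of pan between -0.115 and 0.115 m and z of potato6 in the frame of pan between 0.012 and 0.075 m and x of potato7 in the frame of pan between -0.115 and 0.115 m and y of potato7 in the frame of pan between -0.115 and 0.115 m and z of potato7 in the frame of pan between 0.012 and 0.075 m and x of potato8 in the frame of pan between -0.115 and 0.115 m and y of potato8 in the frame of pan between -0.115 and 0.115 m and z of potato8 in the frame of pan between 0.012 and 0.075 m and x of potato9 in the frame of pan between -0.115 and 0.115 m and y of potato9 in the frame of pan between -0.115 and 0.115 m and z of potato9 in the frame of pan between 0.012 and 0.075 m and value of joint knob above 4.1 rad and horizontal distance between scoop and rest_in below 0.028 m and z of scoop in the frame of rest_in between -0.004 and 0.006 m and angle between scoop's own z axis and vertical below 0.12 rad and linear speed of scoop below 0.02 m/s); the robot touches nothing.
It fails at once if the fingers touch a potato that is in the tin ((contact force between the fingers and potato0 above 0.5 N and x of potato0 in the frame of tin between -0.1265 and 0.1265 m and y of potato0 in the frame of tin between -0.046 and 0.046 m and z of potato0 in the frame of tin between 0 and 0.05 m) or (contact force between the fingers and potato1 above 0.5 N and x of potato1 in the frame of tin between -0.1265 and 0.1265 m and y of potato1 in the frame of tin between -0.046 and 0.046 m and z of potato1 in the frame of tin between 0 and 0.05 m) or (contact force between the fingers and potato2 above 0.5 N and x of potato2 in the frame of tin between -0.1265 and 0.1265 m and y of potato2 in the frame of tin between -0.046 and 0.046 m and z of potato2 in the frame of tin between 0 and 0.05 m) or (contact force between the fingers and potato3 above 0.5 N and x of potato3 in the frame of tin between -0.1265 and 0.1265 m and y of potato3 in the frame of tin between -0.046 and 0.046 m and z of potato3 in the frame of tin between 0 and 0.05 m) or (contact force between the fingers and potato4 above 0.5 N and x of potato4 in the frame of tin between -0.1265 and 0.1265 m and y of potato4 in the frame of tin between -0.046 and 0.046 m and z of potato4 in the frame of tin between 0 and 0.05 m) or (contact force between the fingers and potato5 above 0.5 N and x of potato5 in the frame of tin between -0.1265 and 0.1265 m and y of potato5 in the frame of tin between -0.046 and 0.046 m and z of potato5 in the frame of tin between 0 and 0.05 m) or (contact force between the fingers and potato6 above 0.5 N and x of potato6 in the frame of tin between -0.1265 and 0.1265 m and y of potato6 in the frame of tin between -0.046 and 0.046 m and z of potato6 in the frame of tin between 0 and 0.05 m) or (contact force between the fingers and potato7 above 0.5 N and x of potato7 in the frame of tin between -0.1265 and 0.1265 m and y of potato7 in the frame of tin between -0.046 and 0.046 m and z of potato7 in the frame of tin between 0 and 0.05 m) or (contact force between the fingers and potato8 above 0.5 N and x of potato8 in the frame of tin between -0.1265 and 0.1265 m and y of potato8 in the frame of tin between -0.046 and 0.046 m and z of potato8 in the frame of tin between 0 and 0.05 m) or (contact force between the fingers and potato9 above 0.5 N and x of potato9 in the frame of tin between -0.1265 and 0.1265 m and y of potato9 in the frame of tin between -0.046 and 0.046 m and z of potato9 in the frame of tin between 0 and 0.05 m)).
It fails at once if a potato is flung or dropped from high (faster than 2 m/s) (linear speed of any of potato0, potato1, potato2, potato3, potato4, potato5, potato6, potato7, potato8, potato9 above 2 m/s).
It fails at once if a bystander is shoved more than 30 mm or knocked over (distance of any of jar, whisk, mill, mug, oil from where it was at the start of the episode above 0.03 m).
Of potato0, potato1, potato2, potato3, potato4, potato5, potato6, potato7, potato8, potato9 only 6 to 10 are there at a start; the rules pass over those that are not, and their reading is None.
At some moment in a run one of scoop may be knocked a few centimetres aside while the robot is not near it.
It also fails if it takes over 210 s, if anything falls off the work surface, if the arm or the gripper's body presses on something with over 40 N, if the wrist force passes 120 N, or if a joint passes its speed limit or range.

## Robot

A 6-joint arm with a two-finger parallel gripper is mounted at the origin on the work surface. World frame = base frame: x ahead of the robot, y to its left, z up, the work surface at z = 0. Lengths are in m, angles in degrees, forces in N, time in s.
With the tool pointing down it reaches from about 0.4 to 0.825 m from the base axis. Payload 7 kg.
Tool frame: the origin (TCP) lies midway between the tips of the shut fingers; the grasp point (between the pads) lies 19 mm behind it; z points along the fingers, y is the direction in which the jaws open and shut (so a half turn about z gives the same grasp; the last joint's range is limited). The gripper opens to 88 mm and grips with 3 to 60 N. Pads are 19 mm wide; open, the fingers measure 130 mm over their backs; the gripper's body (78 mm by 193 mm) begins 47 mm behind the grasp point.
Start: joints at [82.282, 20.546, 0.682, 0, -70.136, -16.507], TCP at [0.277, 0.616, 0.227] pointing down, gripper open.
Joint ranges: [-176.03, 176.03], [-82.01, 121.73], [-58.28, 71.71], [-173.87, 95.51], [-174.79, -0.11], [-173.66, 173.66]. Speed limits (degrees/s): [136.94, 136.94, 172.46, 180, 180, 180].

## Interface

Orientations are given as a 3x3 rotation matrix whose columns are the frame's x, y, z axes.
In Python, from rig import robot gives the robot as it stands. Calls block until the motion is done:
- robot.goto(position, orientation): joint-space move of the TCP to a pose.
- robot.servo_line(position, ori=None, speed=0.15): straight line of the TCP; ori=None keeps the orientation; speed is the mean speed in m/s.
- robot.movej(angles): joint-space move.
- robot.move_gripper(opening): opening from 0.0 (shut) to 1.0 (fully open); the grip force is fixed at half the most; returns when the fingers have stopped.
- robot.dwell(seconds).
- robot.ik(position, orientation): joint angles nearest the present ones, or None.
- robot.grab_frame(name): name is "scene" or "top" or "wrist"; returns (picture, depth): 480x640x3 uint8, red, green, blue; 480x640 float32, m along the optical axis (not along the pixel's ray), 0 where there is no reading.
- robot.camera_info(name): a dict with "vfov" (degrees; the focal length in pixels is half the picture's height over the tangent of half this angle, whatever the lens; pixels are square), "cx", "cy" (the principal point, pixels), "k1" (the pictures are not rectified: a ray, as slopes to the right and down, at radius r is drawn at 1 + k1 r^2 times it, then the intrinsics apply), "view" (4x4, takes a point from world to camera coordinates); the wrist camera has in their place "T_tool_cam" (4x4, takes a point from camera to tool coordinates, whose origin is the TCP and whose axes are the flange's). Camera axes: x right, y down, z forward; pixel columns grow to the right and rows downward; lengths in m; the calibration is good to about 2 mm. A picture is of the moment at which its call begins: read the wrist's pose just before it. camera_info takes no time and is no camera call.
A pose or a line that the arm cannot do raises robot.Unreachable and nothing moves.
- robot.job_done(): hands the job in, once; it reports no verdict.
Readings, each from a call of its own:
- robot.read_t(): time.
- robot.read_qpos(): joint angles.
- robot.read_qvel(): joint speeds.
- robot.read_effort(): joint torques, N m.
- robot.read_position(): TCP position.
- robot.read_tcp_rot(): TCP orientation.
- robot.read_force(): force on the tool from outside, world axes, zero at the start.
- robot.read_ft_torque(): the same for the moment, N m.
- robot.read_grip_width(): opening from 0.0 (shut) to 1.0 (fully open).
Only numpy, scipy, OpenCV 4.12 (cv2) and the standard library are available. Lean on these libraries where they do the work, as an engineer would, in place of code of your own. Each camera call takes 0.05 s, during which the arm holds its last target.

## Working session

There is one attempt and no reset: what is moved stays moved. The work goes in short steps, each a Python script; the robot and the scene stay as the last script left them, time stands still between calls to the robot, and variables do not carry over. Pictures are saved under pics/ and viewed, and the job is handed in when it is done.

```bash
ls; mkdir -p pics; python3 - <<'E'
from rig import robot
import cv2,numpy as np
for n in ["scene","top","wrist"]:
    im,d=robot.grab_frame(n)
    cv2.imwrite(f"pics/{n}0.png",im[:,:,::-1]); np.save(f"{n}0.npy",d)
    i=robot.camera_info(n); print(n,i,d.min(),d.max(),(d==0).mean())
print(robot.read_t(),robot.read_position(),robot.read_tcp_rot())
E
```

```text
pics
scene {'vfov': 53.87533008009319, 'cx': 317.3584908277571, 'cy': 249.86753202313966, 'k1': 0.019202510794925586, 'view': array([[-0.81766944,  0.57554099,  0.01300951,  0.44903829],
       [ 0.4812823 ,  0.69580708, -0.53312273, -0.21436788],
       [-0.31588609, -0.42965692, -0.84593788,  1.35785244],
       [ 0.        ,  0.        ,  0.        ,  1.        ]])} 0.0 3.1258404 0.003977864583333333
top {'vfov': 52.618963681991985, 'cx': 324.60762055813905, 'cy': 240.2281144837391, 'k1': -0.0974157806643763, 'view': array([[ 0.02303197, -0.99973254, -0.00209108,  0.01424924],
       [-0.97579281, -0.02202534, -0.21758512,  0.56067622],
       [ 0.21748087,  0.00705188, -0.97603911,  1.14960599],
       [ 0.        ,  0.        ,  0.        ,  1.        ]])} 0.0 2.3400886 0.003955078125
wrist {'vfov': 66.08496509555184, 'cx': 317.11786275719027, 'cy': 240.1444603712464, 'k1': 0.023092009432743255, 'T_tool_cam': array([[ 7.81689497e-04, -9.54055164e-01, -2.99629992e-01,
         7.93892764e-02],
       [ 9.99999562e-01,  5.91391504e-04,  7.25791950e-04,
        -2.63914350e-04],
       [-5.15246927e-04, -2.99630428e-01,  9.54055209e-01,
        -1.57582620e-01],
       [ 0.00000000e+00,  0.00000000e+00,  0.00000000e+00,
         1.00000000e+00]])} 0.0 1.4053497 0.003990885416666667
0.15 [0.27684281 0.61520469 0.22584366] [[ 9.11906330e-01 -4.10398179e-01 -4.23800076e-04]
 [-4.10398383e-01 -9.11905538e-01 -1.20683061e-03]
 [ 1.08815450e-04  1.27444334e-03 -9.99999182e-01]]
```

View pics/scene0.png

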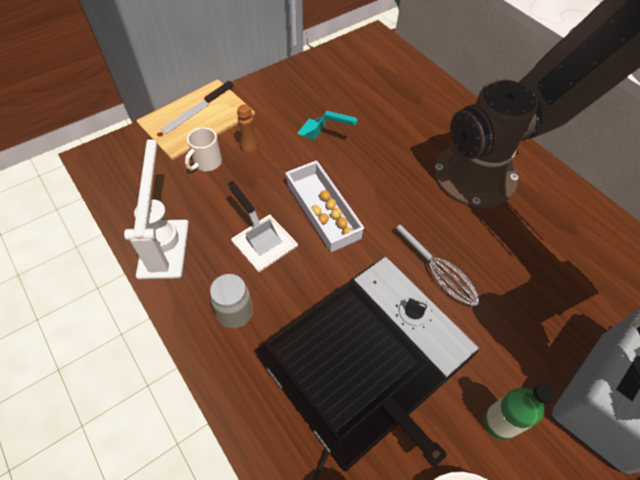

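View pics/top0.png

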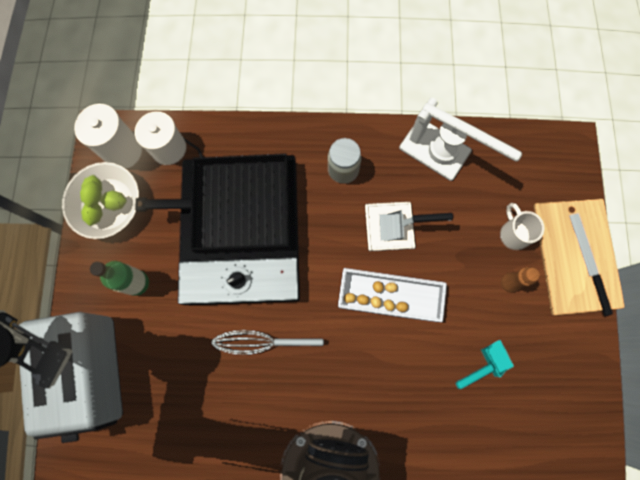

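View pics/wrist0.png

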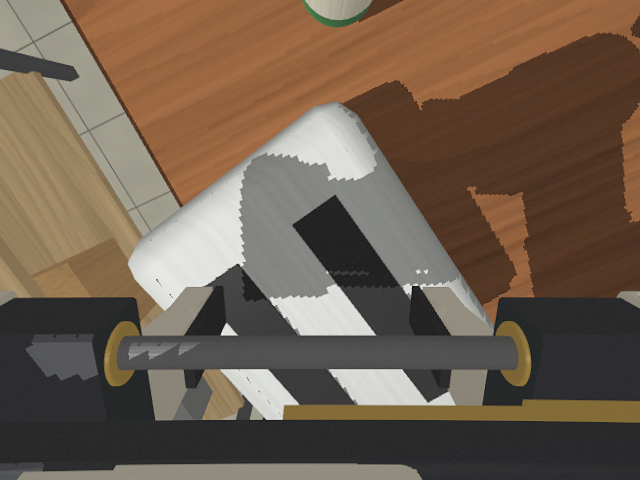

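The scoop candidates are the steel scoop in the white rest (top 390,226; scene 262,235) and the turquoise one (top 498,360; scene 315,128), which is excluded. The tin is at top (393,296) with about 7 potatoes in its left (+y) part. The pan is at (245,203) and the knob at (237,281). The rest lies beyond the tin, with the handle pointing to −y.

```bash
cat > h.py <<'E'
from rig import robot
import cv2,numpy as np
def K(i):
    f=240/np.tan(np.radians(i['vfov']/2)); return f
def rays(i,uv):
    f=K(i); uv=np.asarray(uv,float).reshape(-1,2)
    d=(uv-[i['cx'],i['cy']])/f; s=d.copy()
    for _ in range(15): s=d/(1+i['k1']*(s**2).sum(1,keepdims=True))
    return np.c_[s,np.ones(len(s))]
def cam2w(n,i,pose=None):
    if n!='wrist': return np.linalg.inv(i['view'])
    T=np.eye(4); T[:3,:3]=pose[1]; T[:3,3]=pose[0]; return T@i['T_tool_cam']
def cloud(n,d,pose=None):
    i=robot.camera_info(n); v,u=np.mgrid[0:480,0:640]
    r=rays(i,np.c_[u.ravel(),v.ravel()])*d.reshape(-1,1)
    M=cam2w(n,i,pose); P=r@M[:3,:3].T+M[:3,3]
    P[d.ravel()==0]=np.nan
    return P.reshape(480,640,3)
def plane(n,uv,z,pose=None):
    i=robot.camera_info(n); M=cam2w(n,i,pose); r=rays(i,uv)@M[:3,:3].T; o=M[:3,3]
    return o+r*((z-o[2])/r[:,2:3])
def snap(n,name):
    pose=(robot.read_position(),robot.read_tcp_rot()) if n=='wrist' else None
    im,d=robot.grab_frame(n); cv2.imwrite(f'pics/{name}.png',im[:,:,::-1]); np.save(f'{name}.npy',d)
    return im,d,pose
def rect(P):
    r=cv2.minAreaRect(P[:,:2].astype(np.float32)); return r
E
python3 - <<'E'
from h import *
im=cv2.imread('pics/top0.png');d=np.load('top0.npy');P=cloud('top',d)
z=P[...,2]
def s(u0,u1,v0,v1,lo,hi):
    m=np.zeros_like(z,bool); m[v0:v1,u0:u1]=1; m&=(z>lo)&(z<hi); return P[m]
print('counter',np.nanmedian(z[330:350,340:420]), 'cookertop',np.nanmedian(z[265:295,190:220]))
for nm,a in dict(tin=(330,455,262,328,.04,.058),rest=(358,420,196,255,.007,.02),cooker=(170,305,145,310,.052,.07),pan=(185,305,145,260,.09,.12),jar=(320,365,130,190,.1,.13),bar=(215,260,260,300,.09,.12),
  scoop=(375,408,205,246,.015,.06),handle=(405,460,200,235,.05,.13)).items():
    Q=s(*a); r=rect(Q); print(nm,len(Q),[np.round(x,4) for x in r],np.round(np.median(Q,0),4),np.round(Q.min(0),3),np.round(Q.max(0),3))
hsv=cv2.cvtColor(im,cv2.COLOR_BGR2HSV)
m=cv2.inRange(hsv,(12,110,80),(30,255,255)); m[:270]=0;m[325:]=0;m[:,:335]=0;m[:,450:]=0
n,l,st,c=cv2.connectedComponentsWithStats(m)
for k in range(1,n):
    if st[k,4]>15: print(st[k],c[k],np.nanmedian(P[l==k],0), np.nanmax(P[l==k],0))
crop=cv2.resize(im[190:330,330:465],None,fx=5,fy=5,interpolation=cv2.INTER_CUBIC)[:600];cv2.imwrite('pics/crop0.png',crop)
E
```

```text
counter -0.0009450115594594743 cookertop 0.06090972087074853
tin 780 [array([ 0.4294, -0.143 ]), array([0.2579, 0.0977]), np.float64(83.2244)] [ 0.4327 -0.148   0.0485] [ 0.367 -0.275  0.04 ] [ 0.491 -0.009  0.057]
rest 668 [array([ 0.6147, -0.1425]), array([0.1246, 0.1204]), np.float64(4.3134)] [ 0.6117 -0.1407  0.0092] [ 0.549 -0.206  0.007] [ 0.681 -0.08   0.02 ]
cooker 14201 [array([0.6115, 0.266 ]), array([0.4229, 0.3318]), np.float64(3.5399)] [0.5719 0.2426 0.0635] [0.395 0.089 0.052] [0.814 0.443 0.07 ]
pan 1335 [array([0.6465, 0.2483]), array([0.2432, 0.2562]), np.float64(3.761)] [0.6425 0.2628 0.1021] [0.519 0.115 0.09 ] [0.776 0.376 0.111]
jar 729 [array([ 0.7745, -0.0178]), array([0.0768, 0.0726]), np.float64(1.0356)] [ 0.7724 -0.0172  0.1151] [ 0.736 -0.054  0.1  ] [0.813 0.019 0.121]
bar 114 [array([0.4537, 0.2397]), array([0.0148, 0.0403]), np.float64(32.5733)] [0.4525 0.2392 0.1034] [0.438 0.221 0.091] [0.467 0.259 0.111]
scoop 159 [array([ 0.6134, -0.1599]), array([0.076 , 0.0402]), np.float64(3.8019)] [ 0.6131 -0.1694  0.0376] [ 0.575 -0.18   0.016] [ 0.652 -0.138  0
[... 343 characters left out ...]
5072971 -0.14280288  0.02679696] [ 0.46150012 -0.12890854  0.0335858 ]
[344 293  12  10  82] [349.08536585 297.56097561] [ 0.42170606 -0.03721263  0.02542576] [ 0.43424539 -0.02463553  0.03212308]
[357 295  12   9  85] [362.38823529 299.18823529] [ 0.41895049 -0.06977206  0.0280987 ] [ 0.42987032 -0.05741089  0.03437233]
[371 297  10  10  81] [375.66666667 301.69135802] [ 0.41266013 -0.10470197  0.02705251] [ 0.42495917 -0.09271529  0.03318887]
[384 300  11  10  81] [388.79012346 304.72839506] [ 0.4057636  -0.13726347  0.02584491] [ 0.41846586 -0.12582151  0.0355504 ]
[396 302  12  10  87] [401.65517241 306.4137931 ] [ 0.40314985 -0.16970314  0.02832504] [ 0.41381124 -0.15546985  0.03402421]
```

View pics/crop0.png

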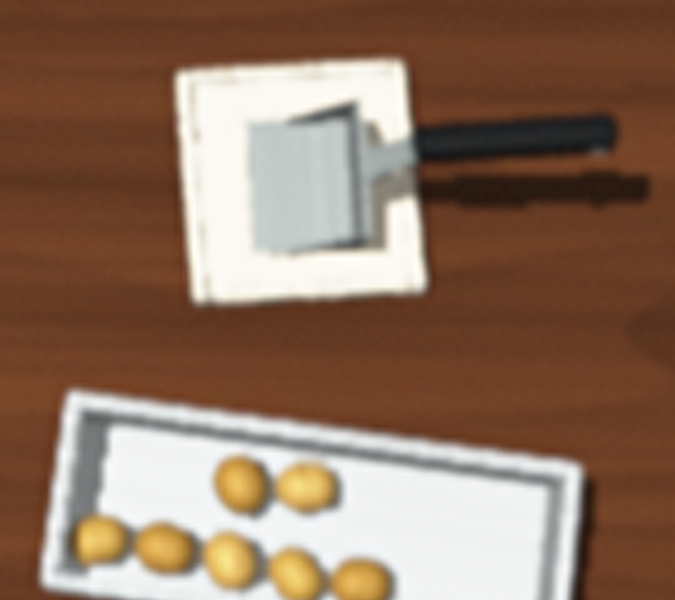

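The crop confirms it: the steel scoop with the black handle lies in the white rest. Seven potatoes are in the tin, 2 in the upper row and 5 in the lower. Next I'll check IK for the key poses.

```bash
cat >> h.py <<'E'
TIN=np.array([0.4294,-0.143,0.0]); TA=np.radians(83.2)
PAN=np.array([0.6465,0.2483,0.062])
REST=np.array([0.6147,-0.1425,0.006]); RA=np.radians(94.0)
def tinp(x,y,z): 
    c,s=np.cos(TA),np.sin(TA); return np.array([TIN[0]+c*x-s*y,TIN[1]+s*x+c*y,z])
GX,GZ=-0.091,0.086   # grip pt in scoop frame
def Rs(yaw,pitch=0):
    # scoop orientation; pitch>0 = lip up
    c,s=np.cos(yaw),np.sin(yaw); Rz=np.array([[c,-s,0],[s,c,0],[0,0,1]])
    c,s=np.cos(-pitch),np.sin(-pitch); return Rz@np.array([[c,0,s],[0,1,0],[-s,0,c]])
FL=np.diag([1,-1,-1.])  # tool x = scoop x, tool z down
def tcp(p,yaw,pitch=0,off=(0,0)):
    """tool pose for scoop origin p; off = grip offset error (x,z)"""
    R=Rs(yaw,pitch); T=R@FL
    return np.asarray(p)+R@np.array([GX+off[0],0,GZ+off[1]])+T[:,2]*0.019, T
E
python3 - <<'E'
from h import *
r=np.radians
def t(n,p,y,pi=0):
    a,b=tcp(p,y,pi); q=robot.ik(a,b); print(n,a.round(3),None if q is None else np.round(q))
t('rest',REST+[0,0.01,0],RA); t('restup',REST+[0,0.01,.15],RA)
for x in(-.088,0,.06): t('tin%g'%x,tinp(x,0,.005),TA)
t('tinback',tinp(.05,0,.03),TA,r(20)); t('tinup',tinp(.05,0,.2),TA,r(25))
t('tinup',tinp(-.088,0,.2),TA,0)
for yaw in(45,60,90,110):
  for p in(25,-30,-45,-60): t(f'pan{yaw},{p}',PAN+[0,-.04,.08],r(yaw),r(p))
for a in range(-180,181,30):
    # knob
    R=np.array([[np.cos(r(a)),np.sin(r(a)),0],[np.sin(r(a)),-np.cos(r(a)),0],[0,0,-1]])
    q=robot.ik([.4537,.2397,.062+.037-.019],R); print(a,None if q is None else np.round(q))
E
```

```text
rest [ 0.621 -0.223  0.073] [  -3.   26.  -12.    0.  -52. -173.]
restup [ 0.621 -0.223  0.223] [  -3.   19.   -2.    0.  -69. -173.]
tin-0.088 [ 0.408 -0.321  0.072] [ -16.   15.  -30.    0.  -45. -170.]
tin0 [ 0.419 -0.233  0.072] None
tin0.06 [ 0.426 -0.174  0.072] [  2.  10. -37.   0. -43. 171.]
tinback [ 0.422 -0.201  0.062] [ -19.   18.  -22.  -23.  -57. -153.]
tinup [ 0.422 -0.203  0.222] [ -23.   10.   -9.  -24.  -79. -157.]
tinup [ 0.408 -0.321  0.267] [ -16.    4.  -15.    0.  -71. -170.]
pan45,25 [0.568 0.13  0.164] [ 26.   5. -28. -14. -34. 119.]
pan45,-30 [0.614 0.176 0.246] [  36.   34.   17.    5. -102.   99.]
pan45,-45 [0.634 0.196 0.254] [  37.   46.   32.    6. -120.   99.]
pan45,-60 [0.655 0.217 0.254] [  38.   59.   47.    9. -138.  100.]
pan60,25 [0.591 0.112 0.164] [ 17.  10. -18. -24. -46. 147.]
pan60,-30 [0.624 0.169 0.246] [ 39.  33.  12.  11. -97. 110.]
pan60,-45 [0.638 0.194 0.254] [  41.   43.   22.   14. -112.  109.]
pan60,-60 [0.653 0.219 0.254] [  43.   54.   33.   19. -126.  110.]
pan90,25 [0.646 0.098 0.164] None
pan90,-30 [0.646 0.163 0.246] [ 43.  2
[... 200 characters left out ...]
3.  -25.  -79. -164.]
pan110,-30 [0.662 0.166 0.246] [ 44.  23. -11.  29. -72. 143.]
pan110,-45 [0.652 0.192 0.254] [ 50.  27. -14.  38. -79. 131.]
pan110,-60 [0.642 0.22  0.254] [ 55.  33. -16.  45. -87. 123.]
-180 [  50.   14.  -31.    0.  -46. -140.]
-150 [  50.   14.  -31.    0.  -46. -110.]
-120 [ 50.  14. -31.   0. -46. -80.]
-90 [ 50.  14. -31.   0. -46. -50.]
-60 [ 50.  14. -31.   0. -46. -20.]
-30 [ 50.  14. -31.   0. -46.  10.]
0 [ 50.  14. -31.   0. -46.  40.]
30 [ 50.  14. -31.   0. -46.  70.]
60 [ 50.  14. -31.   0. -46. 100.]
90 [ 50.  14. -31.   0. -46. 130.]
120 [ 50.  14. -31.   0. -46. 160.]
150 [  50.   14.  -31.    0.  -46. -170.]
180 [  50.   14.  -31.    0.  -46. -140.]
```

```bash
sed -i 's/^FL=.*/FL=np.diag([-1,1,-1.])  # tool x = -scoop x/' h.py
python3 - <<'E'
from h import *
r=np.radians
def t(n,p,y,pi=0):
    a,b=tcp(p,y,pi); q=robot.ik(a,b); print(n,a.round(3),None if q is None else np.round(q))
t('rest',REST+[0,0.01,0],RA); t('restup',REST+[0,0.01,.15],RA)
for x in(-.088,0,.06): t('tin%g'%x,tinp(x,0,.005),TA)
t('tinback',tinp(.05,0,.03),TA,r(20)); t('tinup',tinp(.05,0,.2),TA,r(25))
t('tinup',tinp(-.088,0,.2),TA,0)
for yaw in(60,80,90,110):
  for p in(25,-30,-45): t(f'pan{yaw},{p}',PAN+[0,-.04,.08],r(yaw),r(p))
# scoop detail
im=cv2.imread('pics/top0.png');d=np.load('top0.npy');P=cloud('top',d)
hsv=cv2.cvtColor(im,cv2.COLOR_BGR2HSV)
for nm,b in dict(mill=(500,545,262,297),mug=(498,545,200,252),whisk=(205,328,325,360),oil=(88,150,255,300),mast=(400,525,95,180)).items():
    Q=P[b[2]:b[3],b[0]:b[1]].reshape(-1,3); Q=Q[Q[:,2]>.02]; print(nm,np.nanmin(Q,0).round(3),np.nanmax(Q,0).round(3))
E
```

```text
rest [ 0.621 -0.223  0.073] [ -3.  26. -12.   0. -52.   7.]
restup [ 0.621 -0.223  0.223] [ -3.  19.  -2.   0. -69.   7.]
tin-0.088 [ 0.408 -0.321  0.072] [-16.  15. -30.   0. -45.  10.]
tin0 [ 0.419 -0.233  0.072] [ -6.  12. -35.   0. -43.  -1.]
tin0.06 [ 0.426 -0.174  0.072] [  2.  10. -37.   0. -43.  -9.]
tinback [ 0.422 -0.201  0.062] [-19.  18. -22. -23. -57.  27.]
tinup [ 0.422 -0.203  0.222] [-23.  10.  -9. -24. -79.  23.]
tinup [ 0.408 -0.321  0.267] [-16.   4. -15.   0. -71.  10.]
pan60,25 [0.591 0.112 0.164] [ 17.  10. -18. -24. -46. -33.]
pan60,-30 [0.624 0.169 0.246] [ 39.  33.  12.  11. -97. -70.]
pan60,-45 [0.638 0.194 0.254] [  41.   43.   22.   14. -112.  -71.]
pan80,25 [0.627 0.099 0.164] [ 11.  18.  -5. -27. -60.  -9.]
pan80,-30 [0.639 0.164 0.246] [ 41.  29.   3.  18. -88. -56.]
pan80,-45 [0.644 0.192 0.254] [  46.   37.    8.   24. -100.  -60.]
pan90,25 [0.646 0.098 0.164] [ 10.  22.   1. -27. -67.   1.]
pan90,-30 [0.646 0.163 0.246] [ 43.  27.  -2.  22. -83. -49.]
pan90,-45 [0.646 0.191 0.254] [ 48.  34.   1.  28. -93. -56.]
pan110,25 [0.684 0.104 0.164] [ 10.  30.  13. -25. -79.  16.]
pan110,-30 [0.662 0.166 0.246] [ 44.  23. -11.  29. -72. -37.]
pan110,-45 [0.652 0.192 0.254] [ 50.  27. -14.  38. -79. -49.]
mill [ 0.447 -0.475  0.02 ] [ 0.496 -0.433  0.152]
mug [ 0.554 -0.549  0.02 ] [ 0.671 -0.437  0.097]
whisk [0.276 0.028 0.021] [0.335 0.301 0.059]
oil [0.414 0.481 0.02 ] [0.483 0.546 0.238]
mast [ 0.732 -0.426  0.02 ] [ 0.9   -0.182  0.212]
```

```bash
python3 - <<'E'
from h import *
d=np.load('top0.npy');P=cloud('top',d)
Q=P[95:190,390:530].reshape(-1,3); Q=Q[(Q[:,2]>.1)&(Q[:,1]<-.1)&(Q[:,1]>-.3)&(Q[:,0]>.6)]; print(len(Q),Q.min(0) if len(Q) else '')
robot.servo_line(robot.read_position()+[0,0,.2],speed=.25)
p,R=tcp(REST+[0,0.005,.30],RA); robot.goto(p-[0,.06,0],R)
print(robot.read_t(),robot.read_position())
im,d,pose=snap('wrist','w1'); snap('top','t1')
E
```

```text
1090 [ 0.79231135 -0.29984558  0.10037444]
4.475 [ 0.62139337 -0.28756775  0.37301014]
```

View pics/w1.png

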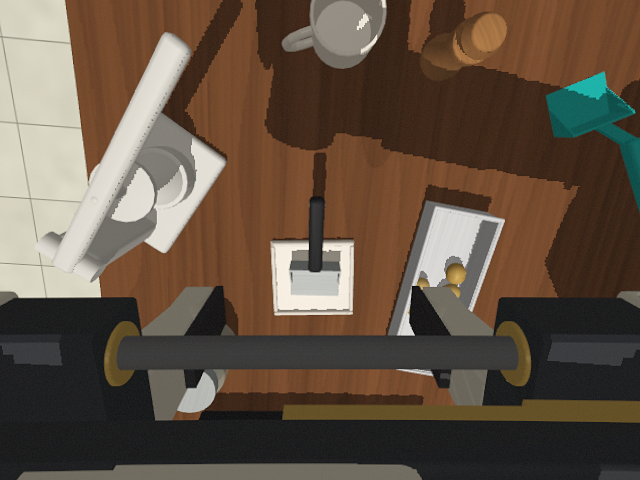

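The wrist view shows the rest at (312,277), the scoop handle from (316,198) to (316,270), and the tin at (440,280). I'll measure the handle and bowl from this picture.

```bash
python3 - <<'E'
from h import *
im=cv2.imread('pics/w1.png');d=np.load('w1.npy')
pose=(robot.read_position(),robot.read_tcp_rot()); P=cloud('wrist',d,pose); z=P[...,2]
g=im.max(2)
def s(m,b):
    k=np.zeros_like(m); k[b[2]:b[3],b[0]:b[1]]=1; return P[m&k]
H=s((g<70)&(z>.06),(300,335,190,280)); r=rect(H); print('handle',len(H),r)
c,dv=np.median(H,0),np.linalg.svd(H-H.mean(0))[2][0]; print(H.mean(0),dv,H.min(0),H.max(0))
T=s((z>.007)&(z<.02),(262,362,230,322)); print('rest',len(T),rect(T))
W=s((z>.018)&(z<.06)&(g>70),(275,355,240,312)); print('bowl walls',len(W),rect(W),W.min(0),W.max(0))
print(np.median(s((z>-.05),(270,350,300,312)),0))
# bowl lip by grey colour on floor
hsv=cv2.cvtColor(im,cv2.COLOR_BGR2HSV)
print(hsv[285,285:345:5],hsv[265:315:4,316])
E
cat > crop.py <<'E'
import cv2,sys
a=sys.argv; im=cv2.imread(a[1]); u0,u1,v0,v1=map(int,a[3:7]); f=float(a[7])
cv2.imwrite(a[2],cv2.resize(im[v0:v1,u0:u1],None,fx=f,fy=f,interpolation=cv2.INTER_CUBIC))
E
python3 crop.py pics/w1.png pics/w1c.png 260 370 190 320 4.6
```

```text
handle 1043 ((0.6174397468566895, -0.2383529245853424), (0.01764635741710663, 0.09732051193714142), 2.923483371734619)
[ 0.61786267 -0.24232491  0.10250941] [-0.04423626  0.98886236 -0.14210694] [ 0.60661563 -0.28689689  0.09101042] [ 0.62804172 -0.1894865   0.11150011]
rest 1880 ((0.6155169010162354, -0.14214937388896942), (0.12447311729192734, 0.11959031969308853), 4.443847179412842)
bowl walls 380 ((0.6135008335113525, -0.15729068219661713), (0.07403038442134857, 0.029372423887252808), 2.702213764190674) [ 0.57613665 -0.17307539  0.01801066] [ 0.65108909 -0.14094662  0.04715358]
[ 0.61751701 -0.09523249  0.00561673]
[[ 19  22 247]
 [ 20  20 233]
 [ 36   7 196]
 [ 45   5 196]
 [ 42   7 196]
 [ 42   6 197]
 [ 38   5 197]
 [ 42   6 197]
 [ 36   7 196]
 [ 36   7 196]
 [ 38   5 195]
 [ 19  22 247]] [[ 90  11  46]
 [150   6  46]
 [ 42   6 209]
 [ 45   5 197]
 [ 40   8 198]
 [ 45   5 197]
 [ 38   5 196]
 [ 38   5 199]
 [ 19  22 247]
 [ 18  23 247]
 [ 20  21 246]
 [ 19  34 129]
 [ 19  23 233]]
```

View pics/w1c.png

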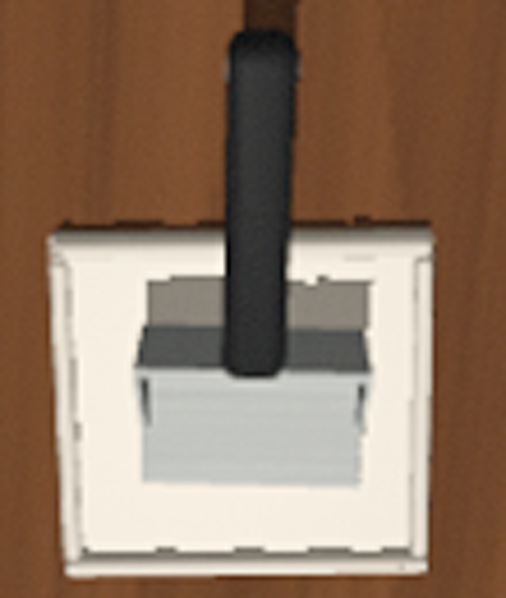

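```bash
python3 - <<'E'
from h import *
pose=(robot.read_position(),robot.read_tcp_rot())
print(plane('wrist',[[314.3,295.2],[291,294.5],[338,295.5]],.0075,pose))
yaw=np.radians(92.8); S=np.array([.6138,-.1425,.006])
for dz in (.12,.0):
    p,R=tcp(S+[0,0,dz],yaw); (robot.goto if dz else robot.servo_line)(p,R)
print(p,robot.read_position(),robot.read_force())
f0=robot.read_force()
robot.move_gripper(0.0); print(robot.read_grip_width()*88,robot.read_force())
robot.dwell(.2)
snap('wrist','w2')
print(robot.read_t(),robot.read_position(), robot.read_force())
E
```

```text
[[ 0.61138967 -0.1143544   0.0075    ]
 [ 0.64764763 -0.11297716  0.0075    ]
 [ 0.57452199 -0.11647777  0.0075    ]]
[ 0.61824533 -0.23339136  0.073     ] [ 0.61915148 -0.23370947  0.07422401] [-0.19496781  0.30744056  0.43444157]
18.01337398503727 [-0.89058277 -0.56319397 -0.54338825]
7.65 [ 0.61823642 -0.23341034  0.07297848] [ 0.54880774 -0.61002117 -0.57385544]
```

View pics/w2.png

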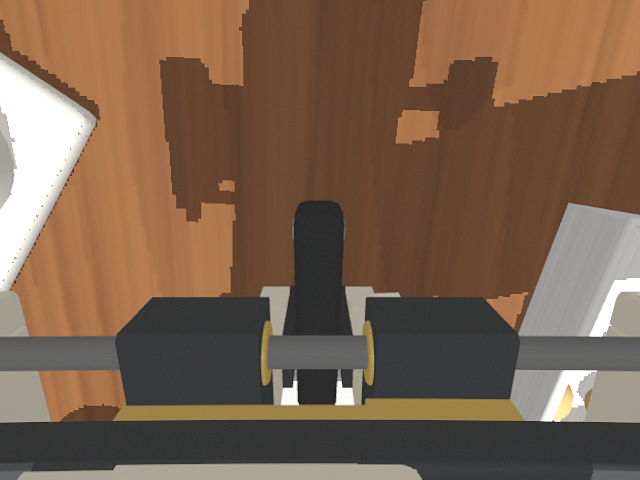

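Gripped at 18 mm, which matches the handle width. Next I lift and hover over the bare end of the tin.

```bash
python3 - <<'E'
from h import *
yaw=np.radians(92.8); S=np.array([.6138,-.1425,.006])
p,R=tcp(S+[0,0,.10],yaw); robot.servo_line(p,R,speed=.15)
p,R=tcp(tinp(-.086,0,.106),TA); robot.servo_line(p,R,speed=.25)
p,R=tcp(tinp(-.086,0,.060),TA); robot.servo_line(p,R,speed=.15)
robot.dwell(.2);print(robot.read_t(),robot.read_force(),robot.read_ft_torque(),p-robot.read_position())
snap('top','t2');snap('scene','s2')
E
python3 crop.py pics/t2.png pics/t2c.png 325 485 230 340 5
python3 crop.py pics/s2.png pics/s2c.png 200 420 80 260 3.5
```

```text
10.1833 [-0.19342836 -0.50725204 -2.34336069] [-0.07569929 -0.02332903 -0.04945867] [-0.00089536  0.00019278 -0.00102032]
```

View pics/t2c.png

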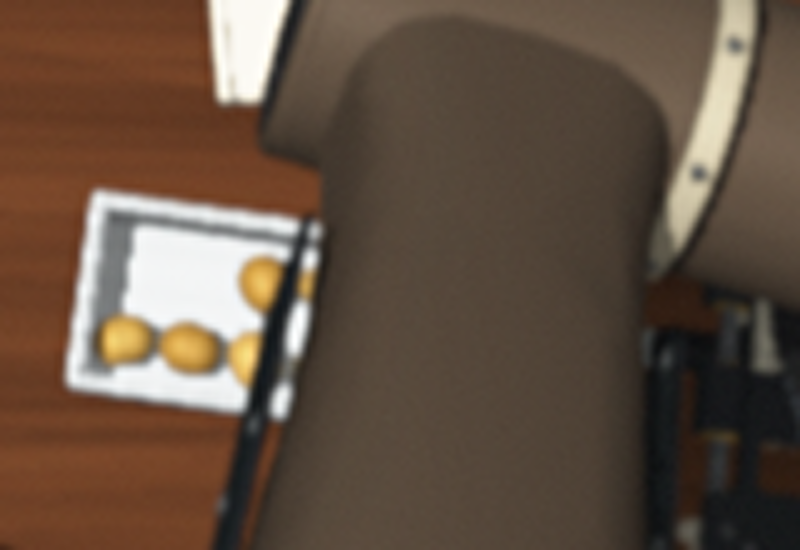

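View pics/s2c.png

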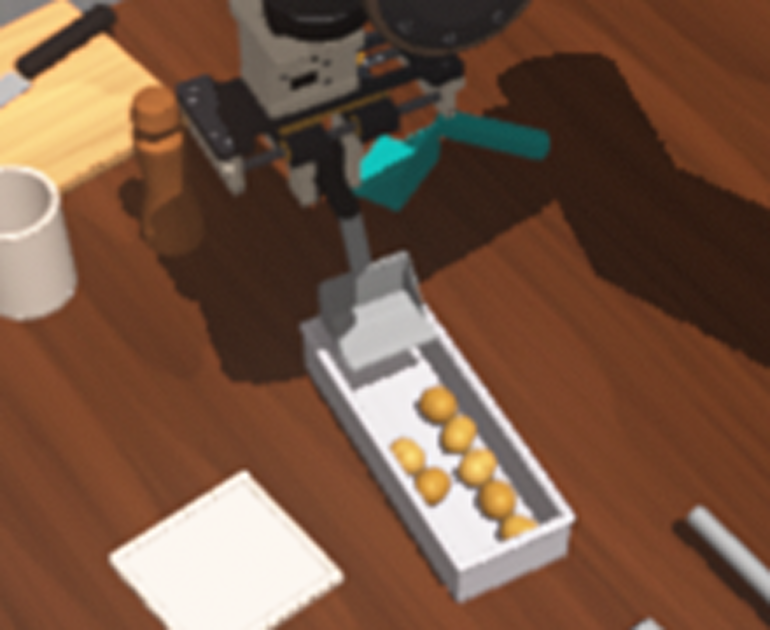

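The scene view shows the scoop level over the bare end of the tin, slightly towards the robot side. I'll cross-check the tin and scoop poses from the scene camera's depth.

```bash
python3 - <<'E'
from h import *
d=np.load('scene0.npy');P=cloud('scene',d);z=P[...,2]
def loc(Q): 
    c,s=np.cos(TA),np.sin(TA); q=Q-TIN; return np.c_[q[:,0]*c+q[:,1]*s,-q[:,0]*s+q[:,1]*c,q[:,2]]
m=np.zeros(z.shape,bool);m[155:255,280:370]=1
Q=P[m&(z>.042)&(z<.055)]; print('tin',rect(Q),np.median(Q,0),len(Q))
Q=loc(Q);print(Q.min(0),Q.max(0))
d=np.load('s2.npy');P=cloud('scene',d);z=P[...,2]
m=np.zeros(z.shape,bool);m[150:186,288:330]=1
Q=P[m&(z>.055)&(z<.105)]; L=loc(Q); 
print('scoop',rect(Q),L.min(0),L.max(0))
F=Q[Q[:,2]<.066]; A=np.c_[loc(F)[:,:2],np.ones(len(F))]; print('floor fit',len(F),np.linalg.lstsq(A,F[:,2],rcond=None)[0], np.median(F[:,2]), np.c_[loc(F).min(0),loc(F).max(0)])
E
```

```text
tin ((0.4299566447734833, -0.14390306174755096), (0.259349524974823, 0.09815821796655655), 82.92815399169922) [ 0.41680165 -0.13707825  0.04999956] 681
[-0.13050079 -0.05012725  0.04202393] [0.12892342 0.04855857 0.05499855]
scoop ((0.42220407724380493, -0.23130449652671814), (0.06480855494737625, 0.08713166415691376), 88.20581817626953) [-0.12134882 -0.04690846  0.05523895] [-0.05670936  0.04213364  0.10488497]
floor fit 401 [-0.00694247  0.00112496  0.06234481] 0.06306902305061735 [[-0.11862405 -0.05914541]
 [-0.04690846  0.04213364]
 [ 0.05523895  0.06594073]]
```

```bash
sed -i 's/^TIN=.*/TIN=np.array([0.4297,-0.1435,0.0]); TA=np.radians(83.05)/' h.py; python3 - <<'E'
from h import *
f0=np.array(robot.read_force())
for z in [.03,.015,.010,.008,.007,.006,.005,.004,.003,.002]:
    p,R=tcp(tinp(-.086,0,z),TA); robot.servo_line(p,R,speed=.08 if z>.012 else .03); robot.dwell(.05)
    f=np.array(robot.read_force())-f0; print(z,f.round(2),(robot.read_position()-p).round(4))
    if f[2]>4 or np.hypot(*f[:2])>6: break
print(robot.read_t(),robot.read_ft_torque()); snap('scene','s3')
E
python3 crop.py pics/s3.png pics/s3c.png 200 420 80 260 3.5
```

```text
0.03 [-0.35 -0.87  0.49] [ 0.0003 -0.0002  0.0003]
0.015 [-0.28 -0.39  0.36] [ 0.0001 -0.0001  0.0002]
0.01 [-0.71 -1.41  0.86] [ 0. -0.  0.]
0.008 [-0.13 -0.6   0.33] [-0.0001  0.     -0.0001]
0.007 [ 0.37 -0.95  0.31] [-0. -0. -0.]
0.006 [ 0.65 -1.82 -0.64] [-0.  0. -0.]
0.005 [ 0.52 -0.28  0.05] [-0.  0. -0.]
0.004 [ 0.35 -1.11  1.  ] [0.0001 0.     0.    ]
0.003 [ 0.26 -0.33  7.35] [ 0.0005 -0.0002  0.0005]
13.4083 [0.04006928 0.01156399 0.05475681]
```

View pics/s3c.png

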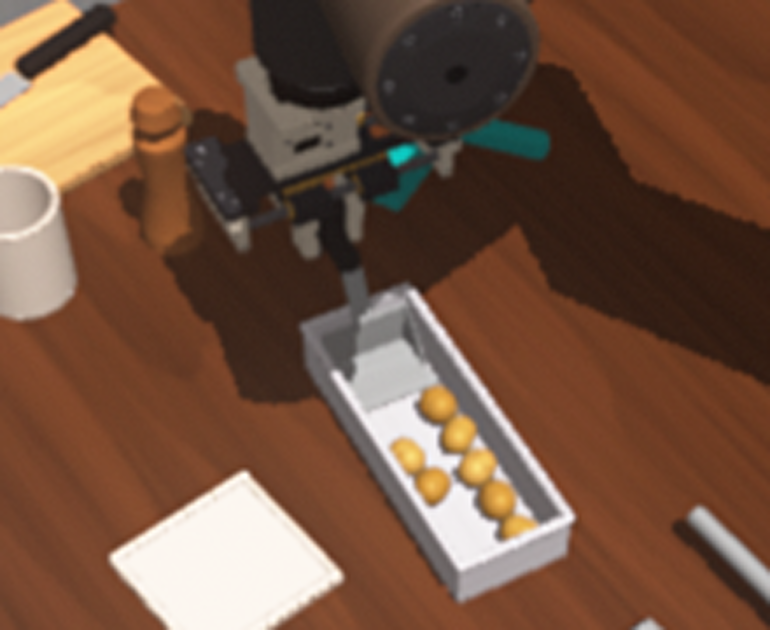

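The scoop sits on the tin floor (contact at z≈0.004), with its lip clear of the first potato. Now a slow push with the force watched.

```bash
cat >> h.py <<'E'
def push(xs,z=.0034,lim=24,y=0,speed=.03,f0=(-.2,-.5,-2.3),pitch=0):
    ax=np.array([np.cos(TA),np.sin(TA),0]); ay=np.array([-np.sin(TA),np.cos(TA),0])
    out=[]
    for x in xs:
        p,R=tcp(tinp(x,y,z),TA,pitch); robot.servo_line(p,R,speed=speed)
        f=np.array(robot.read_force())-f0; out.append((round(x,3),round(f@ax,1),round(f@ay,1),round(f[2],1)))
        if abs(f@ax)>lim or abs(f@ay)>lim or f[2]>35: print('LIMIT'); break
    print(out); return x
E
python3 - <<'E'
from h import *
push(np.arange(-.082,-.0,.004)); print(robot.read_t()); snap('scene','s4')
E
python3 crop.py pics/s4.png pics/s4c.png 240 380 130 260 4.6
```

```text
[(np.float64(-0.082), np.float64(0.1), np.float64(0.1), np.float64(5.4)), (np.float64(-0.078), np.float64(-0.1), np.float64(-1.0), np.float64(6.3)), (np.float64(-0.074), np.float64(-0.1), np.float64(-1.2), np.float64(7.0)), (np.float64(-0.07), np.float64(-0.3), np.float64(-0.7), np.float64(6.5)), (np.float64(-0.066), np.float64(-0.3), np.float64(-0.0), np.float64(7.3)), (np.float64(-0.062), np.float64(-0.4), np.float64(-2.2), np.float64(7.4)), (np.float64(-0.058), np.float64(-0.9), np.float64(-0.8), np.float64(7.9)), (np.float64(-0.054), np.float64(-0.6), np.float64(-0.0), np.float64(7.6)), (np.float64(-0.05), np.float64(0.1), np.float64(-0.3), np.float64(7.3)), (np.float64(-0.046), np.float64(-0.3), np.float64(-0.8), np.float64(6.5)), (np.float64(-0.042), np.float64(-1.2), np.float64(0.5), np.float64(6.9)), (np.float64(-0.038), np.float64(-0.9), np.float64(-1.0), np.float64(7.6)), (np.float64(-0.034), np.float64(-1.2), np.float64(-0.0), np.float64(7.3)), (np.float64(-0.03), np.float64(-0.4), np.float64(-1.5), np.float64(7.9)), (np.float64(-0.026), np.float64(0.2), np.float64(-0.6), np.float64(7.0)), (np.float64(-0.022), np.float64(-0.5), np.float64(-0.1), np.float64(7.5)), (np.float64(-0.018), np.float64(-1.0), np.float64(-0.5), np.float64(7.4)), (np.float64(-0.014), np.float64(-0.6), np.float64(-1.0), np.float64(8.7)), (np.float64(-0.01), np.float64(-1.5), np.float64(-0.7), np.float64(7.7)), (np.float64(-0.006), np.float64(-0.3), np.float64(-0.0), np.float64(7.4)), (np.float64(-0.002), np.float64(-1.1), np.float64(-0.9), np.float64(8.2))]
19.4083
```

View pics/s4c.png

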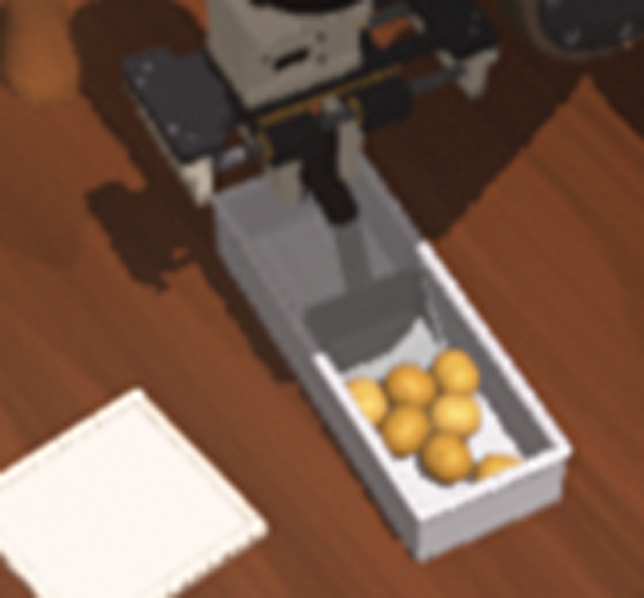

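The row buckled and all seven potatoes are bunched ahead of the lip. I'll keep pushing.

```bash
python3 - <<'E'
from h import *
push(np.arange(.002,.07,.004),lim=26,speed=.025); print(robot.read_t()); snap('scene','s5')
E
python3 crop.py pics/s5.png pics/s5c.png 270 380 150 260 5.4
```

```text
[(np.float64(0.002), np.float64(0.3), np.float64(-0.9), np.float64(7.6)), (np.float64(0.006), np.float64(-0.8), np.float64(-0.1), np.float64(8.5)), (np.float64(0.01), np.float64(-0.8), np.float64(-0.4), np.float64(8.5)), (np.float64(0.014), np.float64(-1.3), np.float64(-0.4), np.float64(7.7)), (np.float64(0.018), np.float64(-1.4), np.float64(-0.2), np.float64(8.0)), (np.float64(0.022), np.float64(-0.4), np.float64(-0.3), np.float64(7.6)), (np.float64(0.026), np.float64(-1.7), np.float64(-1.7), np.float64(7.2)), (np.float64(0.03), np.float64(-2.4), np.float64(-0.3), np.float64(7.7)), (np.float64(0.034), np.float64(-4.6), np.float64(-1.9), np.float64(8.0)), (np.float64(0.038), np.float64(-1.2), np.float64(-1.3), np.float64(6.9)), (np.float64(0.042), np.float64(-1.3), np.float64(-0.5), np.float64(7.8)), (np.float64(0.046), np.float64(-1.9), np.float64(-0.5), np.float64(8.2)), (np.float64(0.05), np.float64(-1.5), np.float64(-0.7), np.float64(8.9)), (np.float64(0.054), np.float64(-0.7), np.float64(0.6), np.float64(8.7)), (np.float64(0.058), np.float64(-1.3), np.float64(0.1), np.float64(8.6)), (np.float64(0.062), np.float64(-5.4), np.float64(0.1), np.float64(11.5)), (np.float64(0.066), np.float64(-3.2), np.float64(0.0), np.float64(10.5))]
24.7
```

View pics/s5c.png

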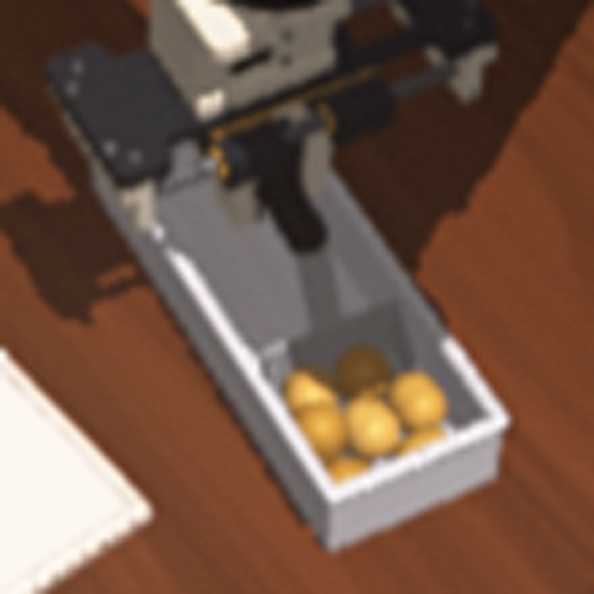

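Several potatoes have mounted the lip. I'll push on to near the end wall.

```bash
python3 - <<'E'
from h import *
push(np.arange(.069,.0935,.003),lim=28,speed=.02); print(robot.read_t(),robot.read_force()); snap('scene','s6')
E
python3 crop.py pics/s6.png pics/s6c.png 270 380 150 260 5.4
```

```text
LIMIT
[(np.float64(0.069), np.float64(-4.6), np.float64(-0.2), np.float64(10.3)), (np.float64(0.072), np.float64(-6.8), np.float64(0.6), np.float64(12.6)), (np.float64(0.075), np.float64(-17.9), np.float64(-0.6), np.float64(12.4)), (np.float64(0.078), np.float64(-27.7), np.float64(-1.1), np.float64(18.6)), (np.float64(0.081), np.float64(-31.6), np.float64(-2.0), np.float64(22.1))]
26.25 [ -2.07050335 -32.121757    19.82587203]
```

View pics/s6c.png

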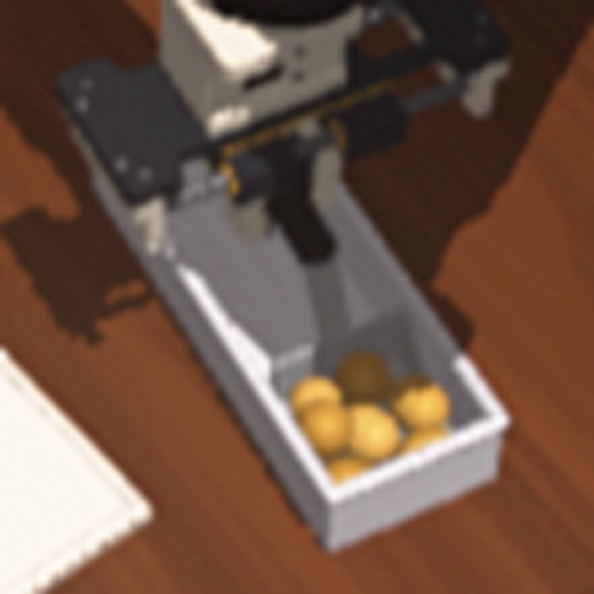

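The force reached 32 N with the bowl nearly full. I'll back off slightly, tilt the lip up about the bowl's back edge, and lift.

```bash
cat >> h.py <<'E'
def tback(xb,zb,pitch,y=0,speed=.06):
    """scoop pose by its back bottom edge in tin frame"""
    R=Rs(TA,pitch); o=tinp(xb,y,zb)-R@np.array([-.028,0,0]); p,T=tcp(o,TA,pitch); robot.servo_line(p,T,speed=speed)
E
python3 - <<'E'
from h import *
r=np.radians
x=.078-.028
tback(x,.0045,0,speed=.02)
for a in (4,8,12,16,20): tback(x-.0005*a,.005+.0003*a,r(a),speed=.04)
print(robot.read_force(),robot.read_t())
snap('scene','s7')
E
python3 crop.py pics/s7.png pics/s7c.png 250 380 130 260 4.6
```

```text
[-0.48873275 -0.36670859 -3.48685138] 28.2333
```

View pics/s7c.png

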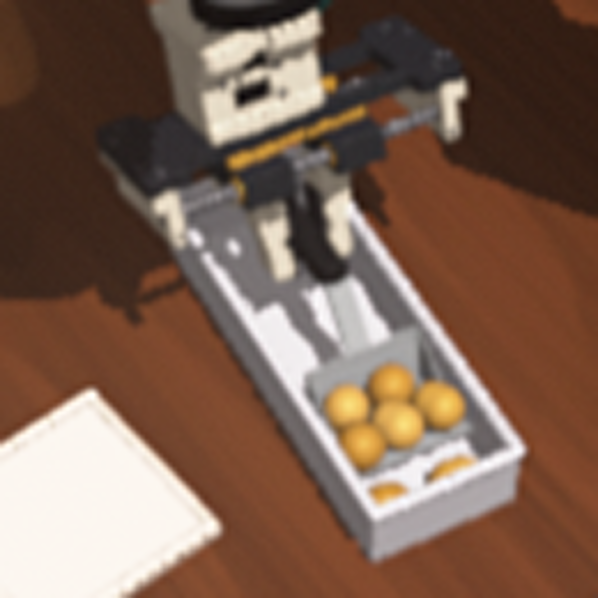

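Five potatoes are in the scoop and two remain at the end wall. I'll carry the load to the pan.

```bash
cat >> h.py <<'E'
def tlip(lip,yaw,pitch,speed=.1):
    R=Rs(yaw,pitch); o=np.asarray(lip)-R@np.array([.027,0,0]); p,T=tcp(o,yaw,pitch); robot.servo_line(p,T,speed=speed)
def carry(x):
    r=np.radians
    tback(x,.03,r(22),speed=.08); tback(x,.15,r(24),speed=.15)
def dump(lip):
    r=np.radians; lip=np.asarray(lip,float)
    tlip(lip+[0,0,.07],TA,r(24),speed=.22); tlip(lip+[0,0,.03],TA,r(5),.12)
    tlip(lip+[0,0,.01],TA,r(-15),.07); tlip(lip,TA,r(-30),.06); tlip(lip+[0,-.01,.01],TA,r(-45),.08); robot.dwell(.3)
E
python3 - <<'E'
from h import *
carry(.04); robot.dwell(.1); snap('scene','s8'); print(robot.read_t())
dump([.64,.23,.095]); print(robot.read_t(),robot.read_force()); snap('scene','s9'); snap('top','t9')
E
python3 crop.py pics/s8.png pics/s8c.png 230 390 110 260 4
python3 crop.py pics/s9.png pics/s9c.png 200 500 200 480 2.1
```

```text
29.7167
34.0583 [ 0.28732783  0.07495888 -2.1855492 ]
```

View pics/s8c.png

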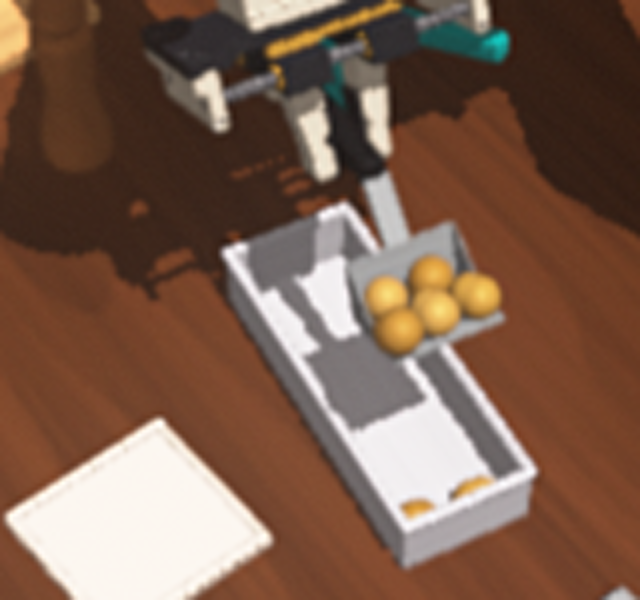

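View pics/s9c.png

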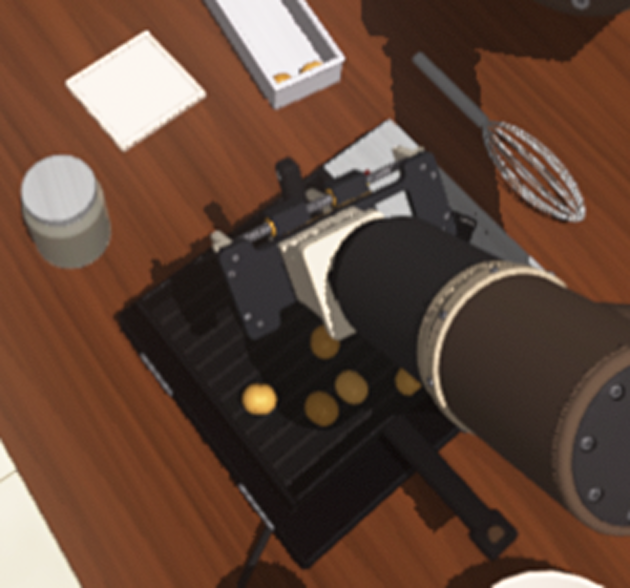

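All five are in the pan. I'll return to the tin for the last two and check the scoop's attitude on the way.

```bash
python3 - <<'E'
from h import *
r=np.radians
tlip([.64,.21,.16],TA,r(-10),.15); 
p,R=tcp(tinp(.0,0,.13),TA); robot.servo_line(p,R,speed=.25)
p,R=tcp(tinp(.0,0,.06),TA); robot.servo_line(p,R,speed=.15); robot.dwell(.2)
print(robot.read_t()); snap('scene','s10')
d=np.load('s10.npy');P=cloud('scene',d);z=P[...,2]
def loc(Q): 
    c,s=np.cos(TA),np.sin(TA); q=Q-TIN; return np.c_[q[:,0]*c+q[:,1]*s,-q[:,0]*s+q[:,1]*c,q[:,2]]
L=loc(P.reshape(-1,3)); k=(L[:,0]>-.02)&(L[:,0]<.028)&(abs(L[:,1])<.03)&(L[:,2]>.053)&(L[:,2]<.075); F=L[k]
print('floor',len(F),np.linalg.lstsq(np.c_[F[:,:2],np.ones(len(F))],F[:,2],rcond=None)[0],F.min(0),F.max(0))
E
python3 crop.py pics/s10.png pics/s10c.png 250 380 130 260 4.6
python3 crop.py pics/s10.png pics/s10d.png 240 480 260 480 2.7
```

```text
37.4917
floor 219 [-0.06983769 -0.00458115  0.05555771] [-0.01988349 -0.02999959  0.05300795] [0.01669487 0.02963598 0.06051593]
```

View pics/s10c.png

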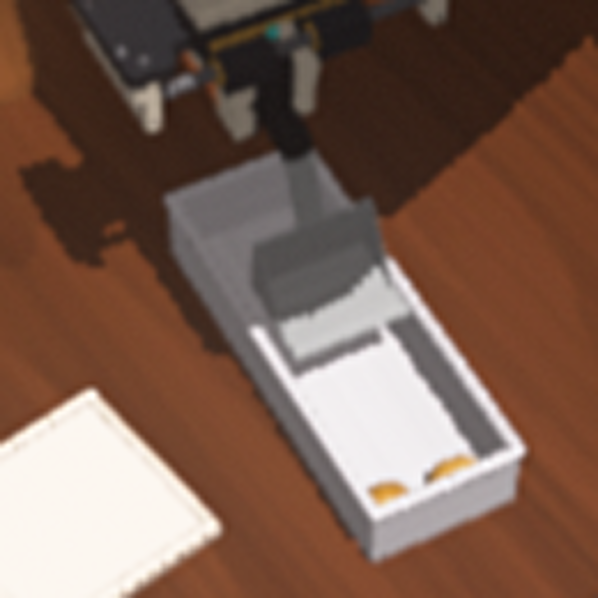

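View pics/s10d.png

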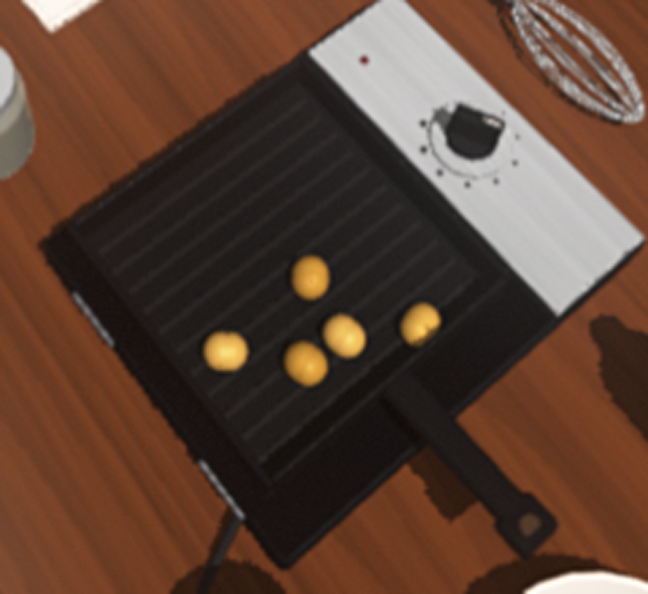

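The pan holds 5 potatoes. The scoop has slipped in the grip about 4° lip-down (floor slope −0.07, 6 mm low), which fits a rotation about the pads. I'll compensate with a slip term and re-check.

```bash
python3 - <<'E'
s=open('h.py').read()
s=s.replace("    R=Rs(yaw,pitch); T=R@FL\n","    R=Rs(yaw,pitch); T=Rs(yaw,pitch+SLIP)@FL\n").replace("def tcp(","SLIP=np.radians(4.0)\ndef tcp(")
open('h.py','w').write(s)
E
cat >> h.py <<'E'
def loc(Q): 
    c,s=np.cos(TA),np.sin(TA); q=Q-TIN; return np.c_[q[:,0]*c+q[:,1]*s,-q[:,0]*s+q[:,1]*c,q[:,2]]
def floorfit(d,x0,zexp):
    L=loc(cloud('scene',d).reshape(-1,3)); k=(L[:,0]>x0-.015)&(L[:,0]<x0+.04)&(abs(L[:,1])<.03)&(abs(L[:,2]-zexp)<.012); F=L[k]
    c=np.linalg.lstsq(np.c_[F[:,:2]-[x0,0],np.ones(len(F))],F[:,2],rcond=None)[0]; print('floor',len(F),c,F.min(0),F.max(0))
E
python3 - <<'E'
from h import *
p,R=tcp(tinp(.0,0,.06),TA); robot.servo_line(p,R,speed=.05); robot.dwell(.2)
im,d,_=snap('scene','s11'); floorfit(d,0,.0615)
E
```

```text
floor 263 [-0.0152879  -0.00471044  0.06056191] [-0.01491643 -0.02996235  0.05515074] [0.02376263 0.02947155 0.0670489 ]
```

```bash
sed -i 's/radians(4.0)/radians(4.5)/' h.py; python3 - <<'E'
from h import *
f0=np.array(robot.read_force())
for z in [.03,.012,.008,.006,.005,.004,.003,.002]:
    p,R=tcp(tinp(.0,0,z),TA); robot.servo_line(p,R,speed=.08 if z>.01 else .03); robot.dwell(.05)
    f=np.array(robot.read_force())-f0
    if f[2]>4 : break
print(z,f,f0); z0=z+.0003
push([.02,.04],z=z0,speed=.05); x=push(np.arange(.044,.0925,.003),z=z0,lim=26,speed=.02); print(x,robot.read_t()); snap('scene','s12')
E
python3 crop.py pics/s12.png pics/s12c.png 270 380 150 260 5.4
```

```text
0.004 [ 0.27605704 -0.97942929  4.48498556] [-0.52160084  0.43867757 -2.53000763]
[(0.02, np.float64(1.1), np.float64(-0.2), np.float64(3.2)), (0.04, np.float64(1.3), np.float64(-0.4), np.float64(3.4))]
[(np.float64(0.044), np.float64(1.1), np.float64(-0.6), np.float64(4.9)), (np.float64(0.047), np.float64(0.1), np.float64(-0.1), np.float64(4.2)), (np.float64(0.05), np.float64(0.5), np.float64(0.1), np.float64(5.3)), (np.float64(0.053), np.float64(1.3), np.float64(0.1), np.float64(3.5)), (np.float64(0.056), np.float64(0.6), np.float64(0.1), np.float64(4.1)), (np.float64(0.059), np.float64(0.8), np.float64(0.2), np.float64(3.6)), (np.float64(0.062), np.float64(0.3), np.float64(0.7), np.float64(3.7)), (np.float64(0.065), np.float64(-0.4), np.float64(-1.0), np.float64(4.2)), (np.float64(0.068), np.float64(0.5), np.float64(-0.9), np.float64(4.8)), (np.float64(0.071), np.float64(1.6), np.float64(-1.4), np.float64(4.2)), (np.float64(0.074), np.float64(0.8), np.float64(-0.1), np.float64(5.0)), (np.float64(0.077), np.float64(0.7), np.float64(0.4), np.float64(3.9)), (np.float64(0.08), np.float64(0.4), np.float64(0.3), np.float64(5.0)), (np.float64(0.083), np.float64(0.8), np.float64(-0.9), np.float64(4.5)), (np.float64(0.086), np.float64(1.0), np.float64(0.5), np.float64(4.5)), (np.float64(0.089), np.float64(1.3), np.float64(0.4), np.float64(4.8)), (np.float64(0.092), np.float64(-0.2), np.float64(-1.0), np.float64(4.7))]
0.09200000000000004 46.525
```

View pics/s12c.png

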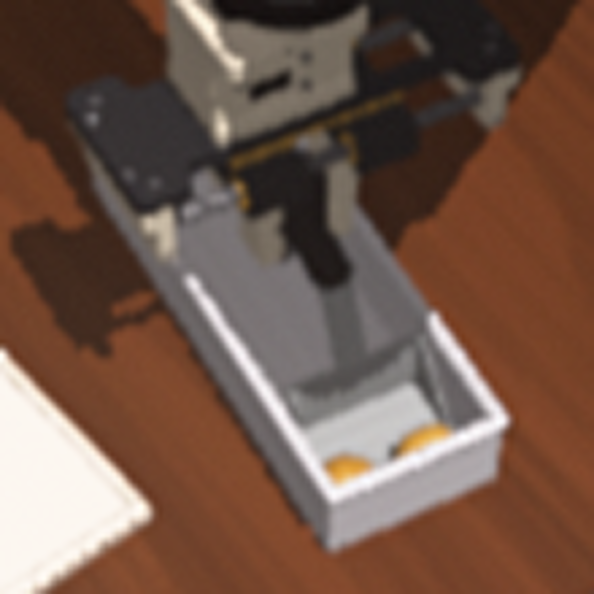

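The lip has gone under both potatoes with almost no force. I'll push to the wall and tilt back.

```bash
python3 - <<'E'
from h import *
r=np.radians
x=push(np.arange(.093,.0975,.001),z=.0043,lim=12,speed=.02)
b=x-.028-.001
for a in (4,8,12,16,20,24): tback(b-.0004*a,.0055+.0004*a,r(a),speed=.04)
print(robot.read_force(),robot.read_t())
snap('scene','s13')
E
python3 crop.py pics/s13.png pics/s13c.png 270 380 150 260 5.4
```

```text
[(np.float64(0.093), np.float64(-0.2), np.float64(0.5), np.float64(5.4)), (np.float64(0.094), np.float64(-1.1), np.float64(0.2), np.float64(4.4)), (np.float64(0.095), np.float64(-0.7), np.float64(-0.6), np.float64(5.3)), (np.float64(0.096), np.float64(-0.4), np.float64(0.2), np.float64(5.0)), (np.float64(0.097), np.float64(-0.5), np.float64(0.1), np.float64(4.2))]
[-1.17488229  0.21061335 -1.68457172] 49.6917
```

View pics/s13c.png

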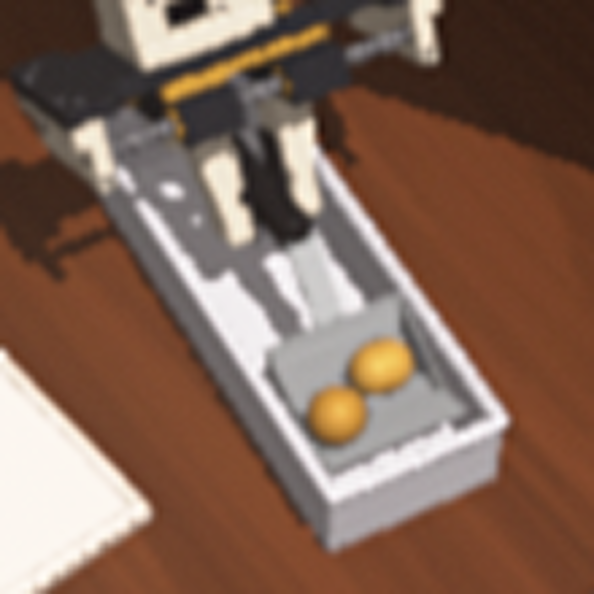

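Both are in the scoop. I'll carry and tip them, a little short of the first five.

```bash
python3 - <<'E'
from h import *
r=np.radians
carry(.05); dump([.65,.20,.105]); print(robot.read_t())
tlip([.65,.18,.17],TA,r(-10),.15)
p,R=tcp(tinp(.0,0,.13),TA); robot.servo_line(p,R,speed=.25); robot.dwell(.3)
im,d,_=snap('scene','s14'); floorfit(d,0,.1315); print(robot.read_t())
E
python3 crop.py pics/s14.png pics/s14d.png 200 480 110 480 1.62
```

```text
55.2833
floor 298 [-0.01496827  0.0060594   0.13144454] [-0.01484361 -0.0298206   0.12628958] [0.0251958  0.02993912 0.13680702]
58.075
```

View pics/s14d.png

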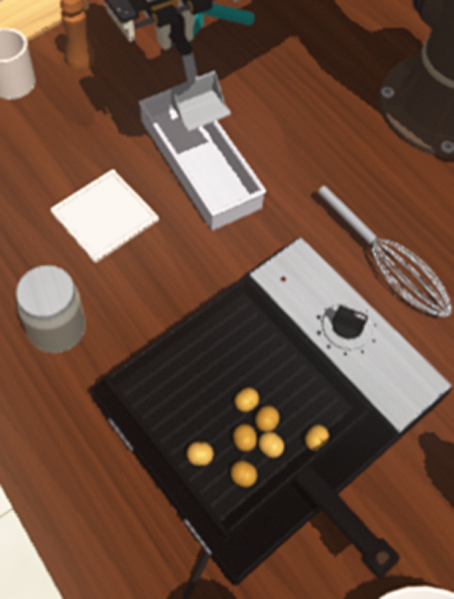

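All seven are in the pan and the tin is empty. Now the scoop goes back to the rest.

```bash
python3 - <<'E'
from h import *
yaw=np.radians(94); S=np.array([.615,-.1415,.0])
p,R=tcp(S+[0,0,.12],yaw); robot.servo_line(p,R,speed=.25)
p,R=tcp(S+[0,0,.03],yaw); robot.servo_line(p,R,speed=.15); robot.dwell(.2)
f0=np.array(robot.read_force())
for z in [.014,.011,.009,.008,.007,.006,.005,.004,.003]:
    p,R=tcp(S+[0,0,z],yaw); robot.servo_line(p,R,speed=.04); robot.dwell(.05)
    f=np.array(robot.read_force())-f0
    if f[2]>3: break
print(z,f); robot.move_gripper(.5); robot.dwell(.2); print(robot.read_force(),robot.read_grip_width())
robot.servo_line(robot.read_position()+[0,0,.13],speed=.12); 
robot.goto(np.array([.56,-.22,.3]),R); print(robot.read_t())
p,R=tcp(np.array([.615,-.2,.3]),np.radians(92.8)); robot.goto(p,R)
pose=(robot.read_position(),robot.read_tcp_rot()); np.save('pose3.npy',np.c_[pose[1],pose[0]])
snap('wrist','w3'); snap('scene','s15'); print(robot.read_t())
E
python3 crop.py pics/w3.png pics/w3c.png 240 390 170 310 4.2
```

```text
0.006 [0.3512337  0.21077422 5.14696334]
[ 0.18842067 -0.08365549 -0.02621218] 0.497509929686894
64.725
65.35
```

View pics/w3c.png

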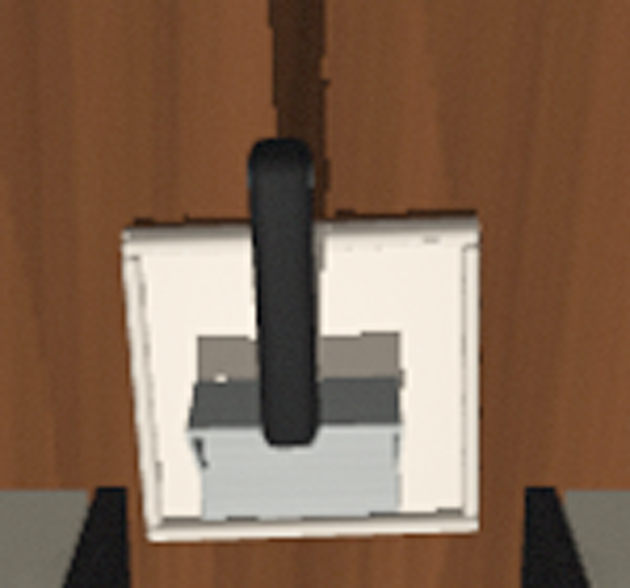

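View pics/s15.png

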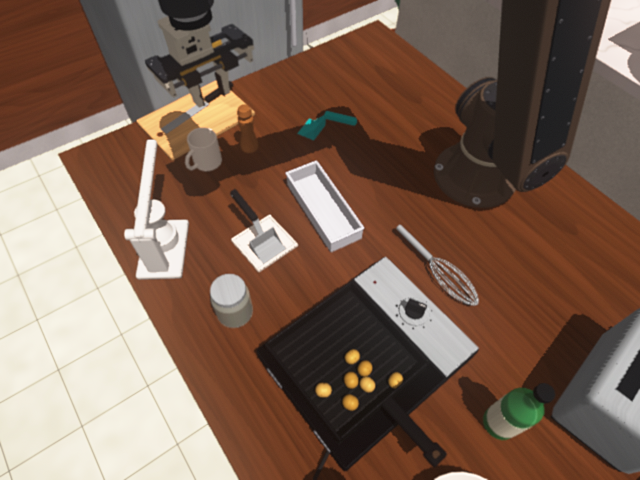

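The scoop lies in the rest, but its lip is close to the front rim (crop y≈515). I'll measure that offset.

```bash
python3 - <<'E'
from h import *
M=np.load('pose3.npy');pose=(M[:,3],M[:,:3])
im=cv2.imread('pics/w3.png');P=cloud('wrist',np.load('w3.npy'),pose);z=P[...,2];g=im.max(2)
def s(m,b):
    k=np.zeros_like(m); k[b[2]:b[3],b[0]:b[1]]=1; return P[m&k]
def c(u,v): return [240+u/4.2,170+v/4.2]
print('lip',plane('wrist',[c(203,519),c(300,517),c(398,517)],.0075,pose))
H=s((g<70)&(z>.06),(295,320,195,280)); print('handle',len(H),rect(H),H.min(0),H.max(0))
W=s((z>.018)&(z<.06)&(g>70),(275,345,240,300)); print('bowl',rect(W),W.min(0),W.max(0))
T=s((z>.007)&(z<.018),(262,362,215,302)); print('rest',rect(T))
d=np.load('s15.npy');P=cloud('scene',d);z=P[...,2]; 
k=(abs(P[...,0]-.615)<.025)&(P[...,1]>-.145)&(P[...,1]<-.11)&(z<.03); F=P[k]; print('floor',len(F),np.linalg.lstsq(np.c_[F[:,:2]-[.615,-.13],np.ones(len(F))],F[:,2],rcond=None)[0])
E
python3 crop.py pics/s15.png pics/s15c.png 220 310 180 280 5.5
```

```text
lip [[ 0.65176021 -0.08515445  0.0075    ]
 [ 0.6155039  -0.08767772  0.0075    ]
 [ 0.57882985 -0.08937998  0.0075    ]]
handle 1014 ((0.6249088048934937, -0.2121025174856186), (0.017733048647642136, 0.0971207246184349), 3.608734369277954) [ 0.61363423 -0.26039291  0.0903868 ] [ 0.63645605 -0.16328683  0.11134883]
bowl ((0.6187074184417725, -0.13090166449546814), (0.07380382716655731, 0.02950933948159218), 3.615410327911377) [ 0.58094854 -0.14794861  0.01811812] [ 0.65633584 -0.1172499   0.04737028]
rest ((0.616265058517456, -0.14168478548526764), (0.12291166186332703, 0.12095806747674942), 4.76237678527832)
floor 268 [ 0.02407025 -0.22013503  0.01043459]
```

View pics/s15c.png

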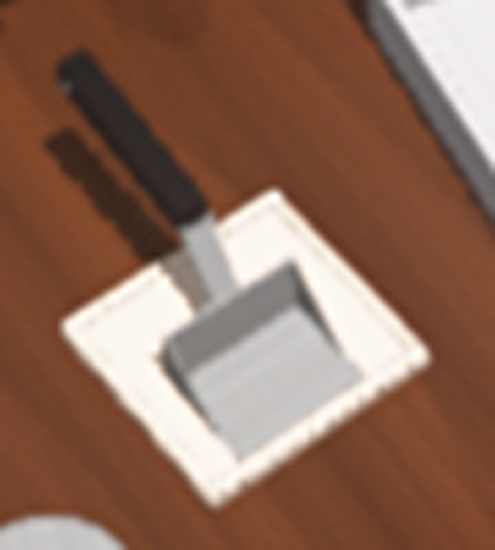

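The scoop origin is at about (0.617, −0.116), 26 mm from the rest's centre, so it must have been shifted. I'll regrip and re-place it centred.

```bash
sed -i 's/^SLIP=.*/SLIP=0.0/' h.py; python3 - <<'E'
from h import *
yaw=np.radians(93.6); S=np.array([.6172,-.1158,.006]); G=np.array([.6162,-.1432,.0])
p,R=tcp(S+[0,0,.10],yaw); robot.goto(p,R); robot.move_gripper(.7)
p,R=tcp(S,yaw); robot.servo_line(p,R); robot.dwell(.1)
robot.move_gripper(0); robot.dwell(.2); print(robot.read_grip_width()*88)
p,R=tcp(S+[0,0,.025],yaw); robot.servo_line(p,R,speed=.08)
p,R=tcp(G+[0,0,.031],yaw); robot.servo_line(p,R,speed=.08); robot.dwell(.2)
f0=np.array(robot.read_force())
for z in [.014,.010,.008,.007,.006,.005,.004]:
    p,R=tcp(G+[0,0,z],yaw); robot.servo_line(p,R,speed=.04); robot.dwell(.05)
    f=np.array(robot.read_force())-f0
    if f[2]>3: break
print(z,f); robot.move_gripper(.5); robot.dwell(.2)
robot.servo_line(robot.read_position()+[0,0,.13],speed=.12)
p,R=tcp(np.array([.615,-.2,.3]),np.radians(92.8)); robot.goto(p,R)
pose=(robot.read_position(),robot.read_tcp_rot())
im,d,_=snap('wrist','w4'); snap('scene','s16'); print(robot.read_t())
P=cloud('wrist',d,pose);z=P[...,2];g=im.max(2)
def s(m,b):
    k=np.zeros_like(m); k[b[2]:b[3],b[0]:b[1]]=1; return P[m&k]
H=s((g<70)&(z>.06),(285,330,170,280)); print('handle',len(H),rect(H))
W=s((z>.018)&(z<.06)&(g>70),(275,345,220,300)); print('bowl',rect(W))
E
python3 crop.py pics/w4.png pics/w4c.png 240 390 170 310 4.2
python3 crop.py pics/s16.png pics/s16c.png 220 310 180 280 5.5
```

```text
17.701611407703467
0.005 [-0.53431303 -1.00267234  6.647883  ]
74.8833
handle 1108 ((0.6202524900436401, -0.24064421653747559), (0.017980452626943588, 0.09637930989265442), 3.0155835151672363)
bowl ((0.6156702041625977, -0.16064350306987762), (0.07390108704566956, 0.027290137484669685), 2.63895320892334)
```

View pics/w4c.png

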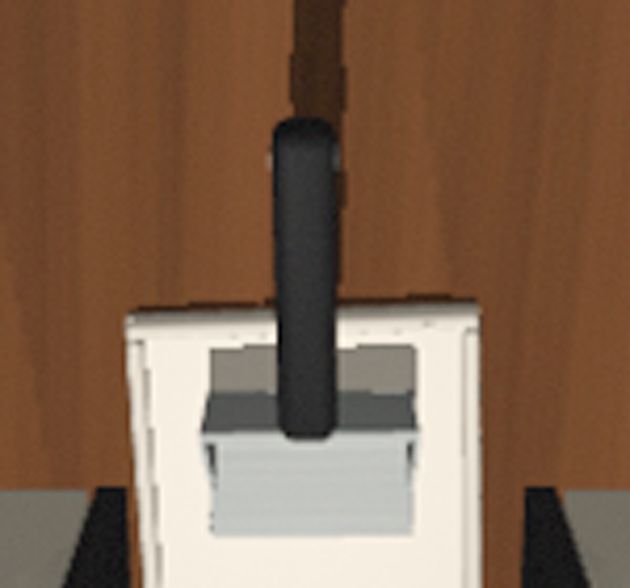

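View pics/s16c.png

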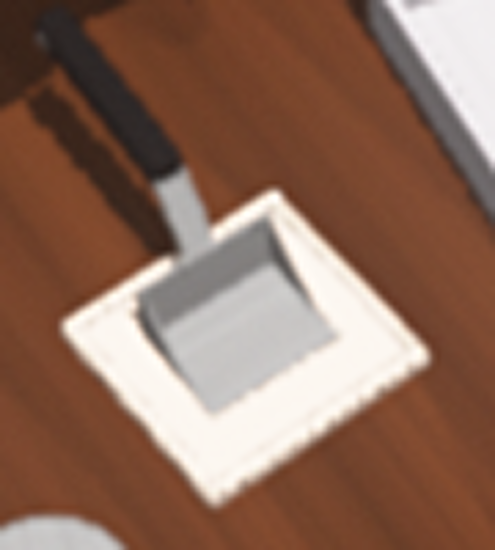

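The scoop is flat and centred to about 4 mm. Next is the knob: I hover, re-measure the bar, and grip.

```bash
python3 - <<'E'
from h import *
def KR(a): a=np.radians(a); return np.array([[np.cos(a),np.sin(a),0],[np.sin(a),-np.cos(a),0],[0,0,-1]])
robot.move_gripper(.5)
robot.goto([.4537,.2397,.30],KR(122.6)); print(robot.read_qpos())
d=np.load('s16.npy');P=cloud('scene',d);z=P[...,2]
k=(abs(P[...,0]-.4537)<.03)&(abs(P[...,1]-.2397)<.03)
k1=k&(z>.1)&(z<.112); print('scene bar',rect(P[k1]),k1.sum())
pose=(robot.read_position(),robot.read_tcp_rot()); im,d,_=snap('wrist','w5'); P=cloud('wrist',d,pose);z=P[...,2]
k=(abs(P[...,0]-.4537)<.03)&(abs(P[...,1]-.2397)<.03)&(z>.1)&(z<.112); print('wrist bar',rect(P[k]) if k.sum()>10 else k.sum(),k.sum())
print(robot.read_t())
E
```

```text
[ 4.97635818e+01  2.72901704e+00 -1.24779903e+01  5.68284456e-03
 -7.47855621e+01  1.62769551e+02]
scene bar ((0.45602482557296753, 0.23903512954711914), (0.016977965831756592, 0.04112841933965683), 33.41989517211914) 127
wrist bar ((0.45463645458221436, 0.24091783165931702), (0.013987552374601364, 0.04116297513246536), 30.690046310424805) 583
77.4
```

View pics/w5.png

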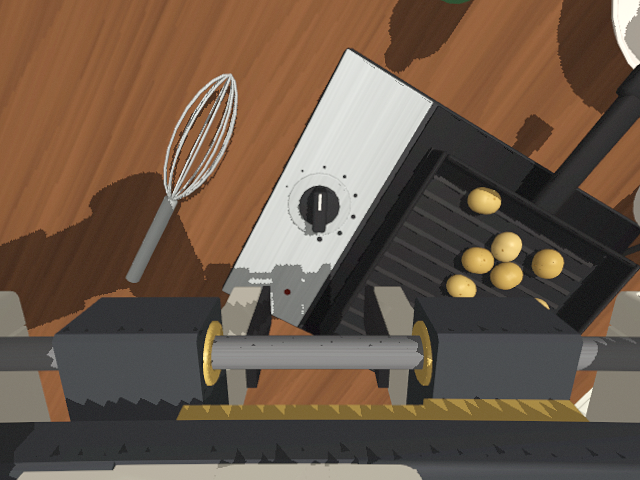

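The bar sits at (319,205) in the wrist view, aligned with the jaws. Knob ≈ 1.09 rad, so it needs about 178° clockwise.

```bash
python3 - <<'E'
from h import *
def KR(a): a=np.radians(a); return np.array([[np.cos(a),np.sin(a),0],[np.sin(a),-np.cos(a),0],[0,0,-1]])
C=np.array([.4546,.2403,.080])
robot.servo_line(C+[0,0,.06],KR(121),speed=.15); robot.servo_line(C,KR(121),speed=.08)
robot.move_gripper(0); robot.dwell(.1); print('w',robot.read_grip_width()*88,robot.read_force())
q=np.array(robot.read_qpos()); print(q)
t0=robot.read_ft_torque()
for a in list(range(20,180,20))+[172,176,178,180,182,184]:
    qq=q.copy(); qq[5]=q[5]-a; robot.movej(list(qq)); print(a,np.round(robot.read_ft_torque()-t0,2)[2],np.round(robot.read_force(),1))
    if abs((robot.read_ft_torque()-t0)[2])>1.2: break
print(robot.read_t(),robot.read_qpos())
E
```

```text
w 14.154239183145771 [ 4.59630777  1.31556745 -2.27497572]
[ 4.97579889e+01  1.40413771e+01 -3.03219583e+01  3.03457548e-02
 -4.55364408e+01  1.61240566e+02]
20 -0.02 [ 4.8  1.1 -3.7]
40 -0.04 [ 8.8 -0.4 -5.3]
60 -0.11 [11.5 -1.1 -7.2]
80 -0.03 [14.6 -2.7 -8.2]
100 -0.06 [17.  -5.9 -9.3]
120 -0.07 [18.9 -7.  -8.9]
140 -0.13 [ 18.6 -10.2  -7.4]
160 -0.03 [ 17.6 -11.1  -6.5]
172 -0.04 [ 16.7 -12.1  -6.2]
176 -0.11 [ 16.7 -11.1  -5.5]
178 -0.05 [ 17.  -12.4  -5.6]
180 0.47 [ 15.6 -10.8  -4.2]
182 0.58 [ 13.7 -11.3  -3.3]
184 0.61 [12.9 -9.  -3.6]
85.1833 [ 49.63880371  14.05971523 -30.36850065   0.25793396 -45.57050841
 -22.72269023]
```

The stop was met at 178–180°, as predicted (the torque jumped from −0.05 to about 0.5 N m). I'll release, retreat and check everything.

```bash
python3 - <<'E'
from h import *
robot.move_gripper(.5); robot.dwell(.1); 
robot.servo_line(robot.read_position()+[0,0,.22],speed=.15); robot.dwell(.1)
pose=(robot.read_position(),robot.read_tcp_rot()); im,d,_=snap('wrist','w6'); P=cloud('wrist',d,pose);z=P[...,2]
k=(abs(P[...,0]-.4537)<.03)&(abs(P[...,1]-.2397)<.03)&(z>.1)&(z<.112); print('wrist bar',rect(P[k]),k.sum())
q=np.array(robot.read_qpos()); q[0]=-60; robot.servo_line(robot.read_position()+[0,0,.1],speed=.2)
q=np.array(robot.read_qpos()); q[0]=0; robot.movej(list(q)); robot.dwell(.3)
snap('scene','s17'); im,d,_=snap('top','t17'); P=cloud('top',d);z=P[...,2]
k=(abs(P[...,0]-.4537)<.03)&(abs(P[...,1]-.2397)<.03)&(z>.1)&(z<.112); print('top bar',rect(P[k]),k.sum())
print(robot.read_t(),robot.read_force())
E
```

```text
wrist bar ((0.4538773000240326, 0.2405555099248886), (0.013991819694638252, 0.04204097017645836), 32.85196304321289) 587
top bar ((0.45347946882247925, 0.23965322971343994), (0.014645112678408623, 0.040347617119550705), 33.99592208862305) 94
90.4083 [-0.21553445 -0.76619327 -1.13846843]
```

View pics/s17.png

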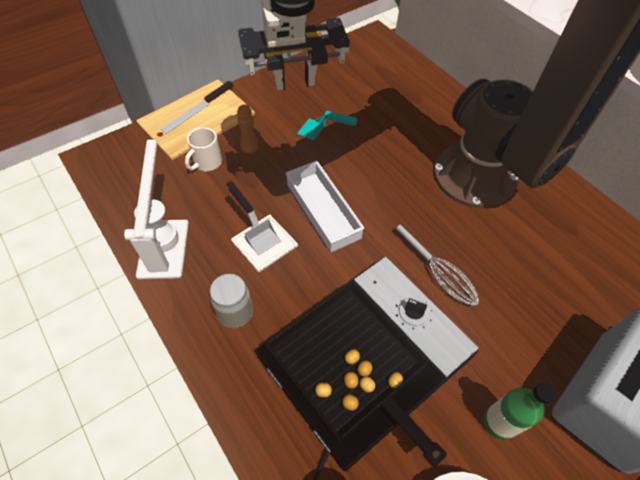

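View pics/w6.png

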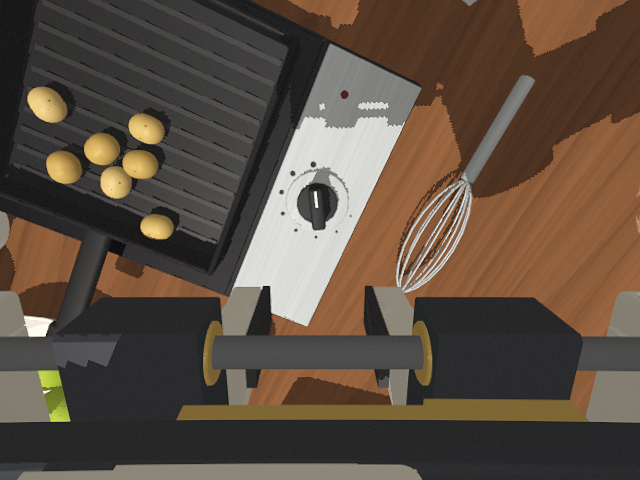

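View pics/t17.png

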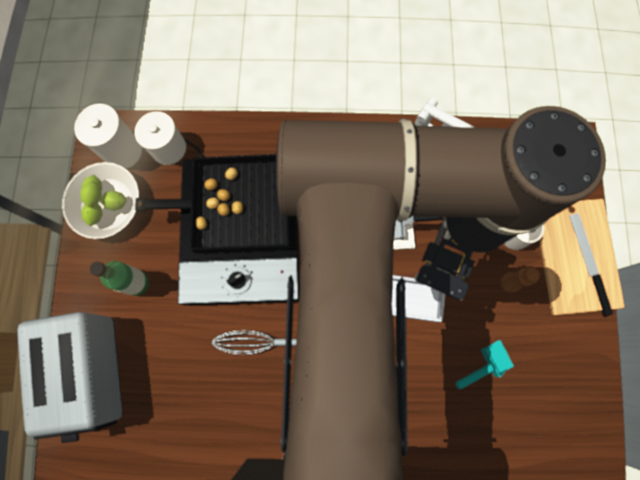

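```bash
python3 - <<'E'
from h import *
for n in('s16','s17'):
    im=cv2.imread(f'pics/{n}.png');P=cloud('scene',np.load(n+'.npy'));z=P[...,2]
    b=np.zeros(z.shape,bool);b[170:255,220:300]=1
    H=P[b&(im.max(2)<75)&(z>.07)&(z<.13)];W=P[b&(z>.018)&(z<.06)&(P[...,1]>-.21)&(abs(P[...,0]-.615)<.05)]
    print(n,len(H),rect(H),rect(W))
    F=P[b&(abs(P[...,0]-.615)<.025)&(P[...,1]>-.155)&(P[...,1]<-.125)&(z<.03)];print(np.linalg.lstsq(np.c_[F[:,:2]-[.615,-.14],np.ones(len(F))],F[:,2],rcond=None)[0])
E
python3 crop.py pics/s17.png pics/s17c.png 220 310 180 280 5.5
```

```text
s16 275 ((0.6219205856323242, -0.238772451877594), (0.018764805048704147, 0.09812290221452713), 1.0198293924331665) ((0.6164838075637817, -0.165207639336586), (0.07496313005685806, 0.03905840218067169), 2.2881970405578613)
[-0.00849219 -0.00685092  0.00867347]
s17 269 ((0.6219058632850647, -0.23794415593147278), (0.016756240278482437, 0.09525252878665924), 3.964014768600464) ((0.6170235276222229, -0.16505414247512817), (0.07508134841918945, 0.03883318975567818), 4.68178129196167)
[-0.01026604  0.01861222  0.00860141]
```

View pics/s17c.png

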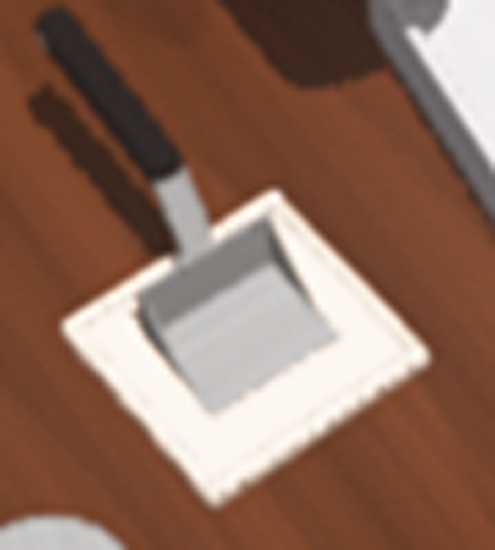

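The scoop is flat and unmoved, floor 8.6 mm up (6 + 1.5 mm expected). Handing in.

```bash
python3 -c "
from rig import robot
robot.dwell(.3); print(robot.read_t()); robot.job_done()"
```

```text
90.7083
the job is handed in; nothing more can be done
```

I moved all seven potatoes from the tin into the pan with the scoop, in two loads (five, then two), tipping each in from low. Then I put the scoop back in its rest, turned the knob clockwise to its stop, and handed in at 90.7 s; no verdict was given.

**Last checks:**
- **Potatoes:** seven in the pan, none left in the tin or on the counter.
- **Knob:** it met the stop about 178–180° into the turn, where the torque jumped to about 0.5 N m. The bar angle in the pictures gives about 4.2 rad.
- **Scoop:** released and flat to about 0.02 rad, with its bowl about 4 mm from the rest's centre.
- **Bystanders:** they look unmoved by eye in the scene picture; I did not measure them again.

**What disagreed on the way:**
- **Slip in the grip:** the scoop tipped about 4° lip-down in the grip. I corrected for this on the second load.
- **First placing:** the scoop first came to lie about 26 mm off the rest's centre, and I did not find out why. I gripped it again and centred it.
- **Push force:** the first push briefly reached 32 N, above the 28 N stop I had set.

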